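# Turn the instrument box in the vise and fit its terminal panel

## Robot

A 6-joint arm with a two-finger parallel gripper is mounted at the origin on the work surface. World frame = base frame: x ahead of the robot, y to its left, z up, the work surface at z = 0. Lengths are in mm, angles in rad, forces in N, time in s.
With the tool pointing down it reaches from about 350 to 775 mm from the base axis. Payload 7.3 kg.
Tool frame: the origin (TCP) lies at the very end of the fingers, on their centre line; the grasp point (between the pads) lies 19 mm behind it; z points along the fingers, y is the line along which they close (so a half turn about z gives the same grasp; the last joint's range is limited). The gripper opens to 92 mm and grips with 3 to 60 N. Pads are 19 mm wide; open, the fingers measure 130 mm over their backs; the gripper's body (75 mm by 190 mm) begins 47 mm behind the grasp point.
Start: joints at [1.002, 0.342, 1.524, -0, 1.275, -0.146], TCP at [215.404, 478.796, 226.741] pointing down, gripper open.
Joint ranges: [-2.53, 2.53], [-0.77, 2.02], [0.04, 2.7], [-1, 4.14], [0.28, 2.66], [-3.11, 3.11]. Speed limits (rad/s): [2.57, 2.57, 3.14, 3.14, 3.14, 3.14].

## Interface

Orientations are given as [roll, pitch, yaw] about the fixed x, y, z axes, in that order (R = Rz(yaw) Ry(pitch) Rx(roll)).
In Python, from plant import get_obs, optics, ticket, finder gives the robot as it stands.
- The arm moves only by the tool send_rows, never from a script. Its arguments are lists of equal length, an entry for each row: "offset": the shift along the tool's x, y, z scaled (see below), a list of three; "delta_rot": the turn, a rotation vector about the tool's x, y, z scaled (see below), a list of three. In form: {"offset": [[dx, dy, dz], ...], "delta_rot": [[rx, ry, rz], ...]}. A call has 1 to 8 rows; each row is the pose to reach, as a shift and turn from the pose commanded when the call began, along the tool's axes at that moment, turning the shorter way round; what a row does not reach only later rows make up. The controller multiplies each number of a shift by 120 mm and each number of a turn by 360 degrees. A row lasts 1/8 s, in which the tool goes at most 62.5 mm and 10.7 degrees, less where a joint would pass 70% of its speed; a pose out of reach is approached as far as the arm can. A call with a number of a shift or a turn outside -1 to 1 is refused whole. A call with a gripper value outside its range is refused whole. "grip" is the opening, from 0 (shut) to 1 (fully open), set as the call begins (left out, the last holds). The fingers move at their own pace and stop on an object; the grip force is fixed at half the most. Time passes only in rows, so rows that repeat a pose let the fingers close. It gives the time, the measured TCP pose, the force, the opening and the grip force at its end, in the units of the state.
- get_obs(): the state, without advancing time (a new reading comes with each control period).
- optics.capture(name): name is "side" or "top" or "wrist"; returns the picture (480x640x3 uint8, red, green, blue); there is no depth.
- optics.get_calibration(name): a dict with "fx", "fy", "cx", "cy" (pixels), "world_from_camera" (4x4, takes a point from camera to world coordinates). Camera axes: x right, y down, z forward; pixel columns grow to the right and rows downward; lengths in mm; the calibration is good to about 2 mm. A picture is of the moment at which its call begins: read the wrist's pose just before it. get_calibration takes no time and is no camera call; for the wrist camera it gives the pose at the moment of the call.
- ticket.close_job(): hands the job in; it is judged then, once.
Trained networks look in the newest picture that a camera, given by its name, has taken for a name from the list of things; names that differ only in an ending like _2 or _b are one class to them, and where a whole thing is asked for, a point or a joint stands for the part that bears it (a point fixed in the world has none). Each returns a list of dicts, best first, with "confidence" (0 to 1); they miss things now and then, are a little off and sometimes report something else, mostly with a low value. They report only what shows in the picture. A call takes as long as a camera call. They do not tell look-alikes from the thing itself.
- finder.boxes_of(target, camera): "box" ([left, top, right, bottom] in pixels, round what is visible of it).
- finder.silhouettes(target, camera): "region" (480x640 bool, what is visible of it) and "box" ([left, top, right, bottom] in pixels, round what is visible of it).
- finder.pinpoint(target, camera): "uv" ([column, row] in pixels: a listed point, or the origin of a listed thing).
The state is a dict: "time": time; "joint_positions": joint angles; "dq": joint speeds; "tau": joint torques, N m; "tool_pos": TCP position; "tcp_rot": TCP orientation; "contact_force": force on the tool from outside, world axes, zero at the start; "moment": the same for the moment, N m; "grip_width": finger opening in mm; "finger_force": force on a finger pad.
Only numpy, scipy, OpenCV 4.12 (cv2) and the standard library are available. Lean on these libraries where they do the work, as an engineer would, in place of code of your own. Each camera call takes 0.05 s, during which the arm holds its last target. There are 200 camera calls.

## Task

On the electronics bench an aluminium instrument box stands on end in the slide-jaw vise, its open side facing the fixed jaw: pull the jaw open by its red knob, turn the box a quarter turn so that the open side faces straight up and it lies lengthwise between the jaws, and slide the jaw home so that the box is held against the fixed jaw, with no gap at either end. Then lay the white panel, coloured patches up, flush on the box's open top with its rib inside, and put every terminal post that is in the wooden rack (there are two to four) through the panel hole between the two patches of its own colour, fully down so that its head rests on the panel. Do not push aside the yellow meter, the screwdriver or the trigger box.

Things in the scene. Friction and masses are not known exactly. Their poses are not given: they have to be found in the camera images.
- vise: Blue vise, fixed; base 260 (x) x 110 (y) x 20 mm, with a 130 x 70 mm lug under the knob. Origin: middle of its underside; z up; +x from the sliding jaw to the fixed jaw, about to the robot's left. Its bed is 20 mm above the origin. Steel jaws 70 mm wide (y) rise 24 mm above the bed; the fixed jaw (30 mm thick) has its face at x = +90 mm.
- fixed_face (a point): The middle of the lower edge of the fixed jaw's gripping face, at bed height; axes as the vise.
- jaw (a joint): Travel of the sliding jaw in m: the gap between the jaw faces is 0.060 + this value. -0.020 to 0.085; positive is open, the jaw then moves to the vise's -x. It moves with about 5 N and stays where it is left.
- jaw_face (a point): The middle of the lower edge of the sliding jaw's gripping face, at bed height (jaw 24 mm thick, behind it on the -x side); axes as the vise; moves with the jaw.
- jaw_knob (a point): The grip point of the sliding jaw's red knob, an upright square bar 20 x 20 mm (sides along vise x and y) and 40 mm high, top 14 mm above this point; it stands at the jaw's +y end, 78 mm to the side of the jaw's middle and 13 mm behind its face.
- box: Aluminium box 60 x 60 x 120 mm outside, walls 5 mm, one 60 x 120 mm side open (hollow), 0.4 kg. Origin: the centre of the 60 x 60 mm end it stands on at the start. Its x points out of the open side (at the start level, to the fixed jaw; it must end up), its y is across its 60 mm width, its z along its 120 mm length (up at the start, black patch on that end).
- box_open (a point): The centre of the box's open side (rim plane), 30 mm along x and 60 mm along z from the box's origin; axes as the box.
- cover: White panel 120 (x) x 60 (y) x 10 mm, with four square 13.5 mm holes in a row along its x, each between two coloured patches; under it a rounded rib 105 x 45 mm outside, 6 mm deep, that drops into the box's mouth (110 x 50 mm); 0.2 kg. Starts on the bench, patches up. Origin: centre of the panel's underside above the rib; z up. Either way round is right.
- hole_red (a point): Centre of the red hole on the panel's upper face (-39 mm along the panel's x, 10 mm above its origin); axes as the panel.
- hole_black (a point): Centre of the black hole on the panel's upper face (-13 mm along the panel's x, 10 mm above its origin); axes as the panel.
- hole_blue (a point): Centre of the blue hole on the panel's upper face (+13 mm along the panel's x, 10 mm above its origin); axes as the panel.
- hole_green (a point): Centre of the green hole on the panel's upper face (+39 mm along the panel's x, 10 mm above its origin); axes as the panel.
- rack: Wooden rack, fixed: board 190 (x) x 50 (y) x 12 mm, top 62 mm above the bench, with a 15 mm slot along its x in which the posts hang by their heads, 44 mm or more apart. Origin: centre of its foot on the bench.
- post_red: Terminal post with a red head 20 mm in diameter and 34 mm high, and below it a brass shank 10 mm in diameter and 40 mm long with a rounded tip; 0.06 kg. Origin: centre of the head's underside, where the shank begins; z up towards the head. Starts hanging in the rack's slot; may be absent.
- post_black: Terminal post with a black head 20 mm in diameter and 34 mm high, and below it a brass shank 10 mm in diameter and 40 mm long with a rounded tip; 0.06 kg. Origin: centre of the head's underside, where the shank begins; z up towards the head. Starts hanging in the rack's slot; may be absent.
- post_blue: Terminal post with a blue head 20 mm in diameter and 34 mm high, and below it a brass shank 10 mm in diameter and 40 mm long with a rounded tip; 0.06 kg. Origin: centre of the head's underside, where the shank begins; z up towards the head. Starts hanging in the rack's slot; may be absent.
- post_green: Terminal post with a green head 20 mm in diameter and 34 mm high, and below it a brass shank 10 mm in diameter and 40 mm long with a rounded tip; 0.06 kg. Origin: centre of the head's underside, where the shank begins; z up towards the head. Starts hanging in the rack's slot; may be absent.
- meter: Bystander: yellow hand meter, 85 x 170 x 40 mm, lying beyond the vise.
- driver: Bystander: screwdriver lying beyond the vise.
- trigger: Bystander: flat aluminium trigger box with a white lid and a red button, 110 x 160 x 71 mm.
There are look-alikes about, which are no part of the job. What is shaped like the cover but turquoise is not meant.

How it is judged:
By the outcome, as a careful person would: the job done as asked, in the order asked, and still so for the second after the job is handed in, with the robot touching nothing.
Of post_red, post_black, post_blue, post_green only 2 to 4 are there at a start; the rules pass over those that are not, and their reading is None.
At some moment in a run one of cover may be knocked a few centimetres aside while the robot is not near it.
It also fails if it takes over 210 s, if anything falls off the work surface, if the arm or the gripper's body presses on something with over 40 N, if the wrist force passes 120 N, or if a joint passes its speed limit or range.

## Working session

There is one attempt and no reset: what is moved stays moved. The work goes in short steps, Python scripts to look and compute and a tool call to move; the robot and the scene stay as the last step left them, time stands still between calls to the robot, and variables do not carry over. Pictures are saved under pics/ and viewed, at most 14 in all, crops included, and the job is handed in when it is done.

Besides the shell and the picture viewer there is one more tool, called as name(argument=value, ...), one argument or row to a line, values as JSON. send_rows: Moves the arm, as the interface text tells. Its arguments: {"type":"object","properties":{"offset":{"type":"array"},"delta_rot":{"type":"array"},"grip":{"type":"number"}},"required":["offset","delta_rot"]}

```bash
mkdir -p pics; ls; python3 - <<'E'
from plant import get_obs, optics, ticket, finder
import cv2
o=get_obs(); print(o)
for n in ("side","top"):
    im=optics.capture(n); cv2.imwrite(f"pics/{n}0.png",im[...,::-1])
    c=optics.get_calibration(n); print(n,c)
E
```

```text
pics
{'time': 0.0, 'joint_positions': array([ 1.00199985e+00,  3.42696350e-01,  1.52501095e+00, -4.71073139e-05,
        1.27536035e+00, -1.46020978e-01]), 'dq': array([-0.00104887, -0.00057883, -0.00077249, -0.00025821,  0.00153499,
       -0.00138192]), 'tau': array([-1.43392241e-03, -4.31238091e+01, -2.44223768e+01,  7.16203311e-02,
        5.58321574e-02, -1.08265901e-04]), 'tool_pos': array([215.1919095 , 478.43810692, 226.06075237]), 'tcp_rot': array([-3.14012680e+00, -1.70049041e-04,  2.71883078e+00]), 'contact_force': array([-0.14536779, -0.80566888,  0.32644686]), 'moment': array([ 0.00083921, -0.01550859,  0.03830843]), 'finger_force': 0.0, 'grip_width': 92.15623735450052}
side {'fx': 559.7929975407238, 'fy': 559.7929975407238, 'cx': 324.3804229465343, 'cy': 233.56219756148266, 'world_from_camera': array([[-9.79303745e-01, -9.69967283e-02,  1.77639550e-01,
         3.87552291e+02],
       [-2.01207184e-01,  5.61558430e-01, -8.02600647e-01,
         8.42345449e+02],
       [-2.19053501e-02, -8.21732173e-01, -5.69452712e-01,
         7.30961757e+02],
       [ 0.00000000e+00,  0.00000000e+00,  0.00000000e+00,
         1.00000000e+00]])}
top {'fx': 532.100074707229, 'fy': 532.100074707229, 'cx': 319.73357076598325, 'cy': 236.19098429765762, 'world_from_camera': array([[ 1.69007868e-02, -9.92921560e-01,  1.17563339e-01,
         4.37523261e+02],
       [-9.99486185e-01, -1.99800446e-02, -2.50632054e-02,
        -4.65823494e+01],
       [ 2.72347177e-02, -1.17079345e-01, -9.92749060e-01,
         1.10007237e+03],
       [ 0.00000000e+00,  0.00000000e+00,  0.00000000e+00,
         1.00000000e+00]])}
```

View pics/top0.png

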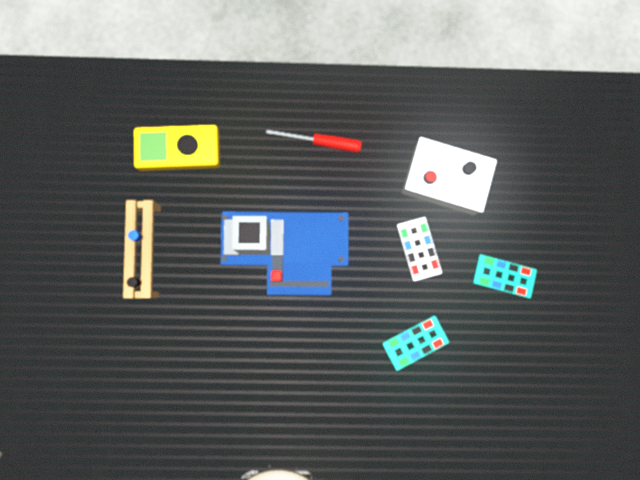

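View pics/side0.png

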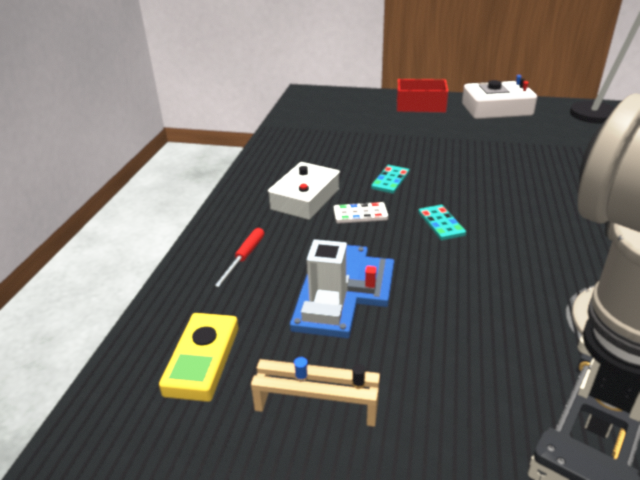

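Top view: the box stands at (250,233) in the blue vise, with the red knob at (276,275). The rack is at (140,250) with a blue post at (134,236) and a black post at (133,283).
Candidates for the cover: white panel (419,249), turquoise panels (505,276) and (415,343), and the white trigger lid (455,175). I choose the white panel at (419,249), and I'll check it in a close crop.

```bash
cat > h.py <<'E'
import numpy as np, cv2, sys
from plant import get_obs, optics, ticket, finder
from scipy.spatial.transform import Rotation as Ro
def ray(c,uv):
    d=np.array([(uv[0]-c["cx"])/c["fx"],(uv[1]-c["cy"])/c["fy"],1.]); T=c["world_from_camera"]
    return T[:3,3],T[:3,:3]@d
def atz(c,uv,z):
    o,d=ray(c,uv); return o+d*(z-o[2])/d[2]
def proj(c,P):
    T=c["world_from_camera"]; p=(np.atleast_2d(P)-T[:3,3])@T[:3,:3]
    return np.c_[c["fx"]*p[:,0]/p[:,2]+c["cx"],c["fy"]*p[:,1]/p[:,2]+c["cy"]]
def tri(cs,uvs):
    A=np.zeros((3,3));b=np.zeros(3);L=[]
    for c,u in zip(cs,uvs):
        o,d=ray(c,u); d/=np.linalg.norm(d); M=np.eye(3)-np.outer(d,d); A+=M;b+=M@o; L.append((o,M))
    p=np.linalg.solve(A,b); return p,max(np.linalg.norm(M@(p-o)) for o,M in L)
def pose():
    s=get_obs(); return s["tool_pos"],Ro.from_euler("xyz",s["tcp_rot"])
def move(target,R=None,tilt=None):
    """print offset/delta_rot (interface units) from the current pose to target TCP / Rotation"""
    p,R0=pose(); R=R or R0
    off=R0.inv().apply(np.array(target)-p)/120; rv=(R0.inv()*R).as_rotvec()/(2*np.pi)
    print("offset",off.round(4).tolist(),"rot",rv.round(5).tolist(),"rows>=",max(np.linalg.norm(off)*120/62.5,np.linalg.norm(rv)*360/10.7).round(1))
def down(yaw): return Ro.from_euler("xyz",[np.pi,0,yaw])   # closing axis y = world dir of yaw-90deg
def st():
    s=get_obs(); print("t",round(s["time"],2),"p",s["tool_pos"].round(1),"rot",s["tcp_rot"].round(3),"q",s["joint_positions"].round(2),"F",s["contact_force"].round(1),"w",round(s["grip_width"],1),round(s["finger_force"],1))
E
python3 - <<'E'
from h import *
C={n:optics.get_calibration(n) for n in("top","side")}
for n in C: optics.capture(n)
names=["vise","fixed_face","jaw_face","jaw_knob","box","box_open","hole_red","hole_green","hole_blue","rack","post_red","post_black","post_blue","post_green"]
for t in names:
    r={n:finder.pinpoint(t,n)[:3] for n in C}
    print(t,{n:[(np.round(x["uv"],1).tolist(),round(x["confidence"],2)) for x in r[n]] for n in r}, end=" ")
    if r["top"] and r["side"]:
        p,e=tri(C.values(),[r[n][0]["uv"] for n in C]); print(p.round(1),round(e,1))
    else: print()
im=cv2.imread("pics/top0.png"); cv2.imwrite("pics/crop0.png",cv2.resize(im[190:390,360:560],None,fx=3,fy=3,interpolation=2))
E
```

```text
vise {'top': [([284.3, 239.5], 0.61), ([134.1, 280.3], 0.57)], 'side': [([329.9, 287.6], 0.92)]} [562.4  -0.6   1.9] 3.3
fixed_face {'top': [([241.0, 239.5], 0.96), ([278.7, 272.2], 0.68), ([137.7, 278.8], 0.41)], 'side': [([323.5, 316.5], 0.91)]} [558.7  88.2   6.1] 1.7
jaw_face {'top': [([269.8, 240.8], 0.8)], 'side': []} 
jaw_knob {'top': [([279.6, 273.5], 0.86), ([286.3, 238.4], 0.36)], 'side': [([371.3, 274.1], 0.67)]} [484.5   4.4  52.2] 1.7
box {'top': [([254.9, 239.8], 0.82)], 'side': [([326.7, 305.2], 0.8)]} [558.3  59.4   8.8] 1.7
box_open {'top': [], 'side': [([321.3, 285.2], 0.96)]} 
hole_red {'top': [([427.6, 329.7], 0.96), ([424.1, 265.1], 0.95), ([524.3, 282.9], 0.83)], 'side': [([377.1, 212.4], 0.91), ([432.8, 210.1], 0.73), ([396.2, 170.1], 0.67)]} [ 443.  -282.4   21.9] 63.5
hole_green {'top': [([488.8, 273.3], 0.79), ([412.5, 229.7], 0.62), ([400.4, 349.2], 0.58)], 'side': [([384.4, 184.4], 0.89), ([447.8, 226.5], 0.78), ([342.7, 211.8], 0.69)]} [ 501.  -425.7    5.7] 4.3
hole_blue {'top': [([408.7, 342.0], 0.89), ([498.7, 274.4], 0.8), ([415.4, 240.7], 0.75)], 'side': [([350.1, 210.7], 0.97), ([390.4, 178.7], 0.97), ([442.1, 224.6], 0.65)]} [ 458.9 -218.9   75.9] 102.0
rack {'top': [([149.0, 251.1], 0.8)], 'side': [([318.1, 402.9], 0.79), ([379.9, 209.0], 0.21), ([365.7, 207.3], 0.2)]} [530.2 277.1  -2.2] 0.2
post_red {'top': [([269.0, 236.9], 0.18)], 'side': []} 
post_black {'top': [([138.0, 279.5], 0.42)], 'side': [([358.7, 383.9], 0.76)]} [467.4 277.5  57.7] 2.0
post_blue {'top': [([138.9, 233.3], 0.58)], 'side': [([301.0, 372.8], 0.55)]} [556.9 278.4  65.1] 1.8
post_green {'top': [], 'side': []}
```

View pics/crop0.png

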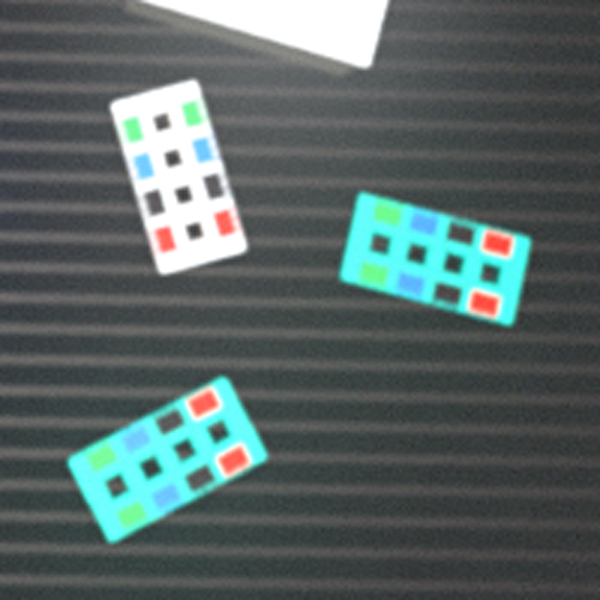

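White panel confirmed at crop (178,178), top-view (419,249); the other two are turquoise. Only the black and blue posts are present. Now I move over the vise for a closer look.

```bash
python3 - <<'E'
from h import *
c=optics.get_calibration("wrist"); p,R=pose(); T=c["world_from_camera"]
print("cam in tool",R.inv().apply(T[:3,3]-p).round(1),(R.inv()*Ro.from_matrix(T[:3,:3])).as_matrix().round(3).tolist(),c["fx"])
move([470,50,330],down(np.pi))
E
```

```text
cam in tool [  82.    -0.  -158.4] [[0.001, -0.954, -0.3], [1.0, 0.001, -0.001], [0.001, -0.3, 0.954]] 408.69631316823427
offset [-3.401, -2.3879, -0.8607] rot [1e-05, 0.0, -0.06729] rows>= 8.1
```

send_rows(
  offset=[
    [-0.85, -0.6, -0.215],
    [-0.85, -0.6, -0.215],
    [-0.85, -0.6, -0.215],
  ],
  delta_rot=[
    [0, 0, 0],
    [0, 0, 0],
    [0, 0, 0],
  ],
)

```text
time: 1.98
tool_pos: [280.8, 369.0, 253.6]
tcp_rot: [3.14, 0.001, 2.714]
contact_force: [0.3, 0.1, -0.4]
grip_width: 91.8
finger_force: 0.0
```

send_rows(
  offset=[
    [-0.85, -0.6, -0.215],
    [-0.85, -0.6, -0.215],
    [-0.85, -0.6, -0.215],
  ],
  delta_rot=[
    [0, 0, 0],
    [0, 0, 0],
    [0, 0, 0],
  ],
)

```text
time: 2.35
tool_pos: [344.3, 261.8, 279.1]
tcp_rot: [3.14, 0.002, 2.714]
contact_force: [-0.0, 0.9, 0.1]
grip_width: 91.4
finger_force: 0.0
```

send_rows(
  offset=[
    [-0.85, -0.6, -0.215],
    [-0.85, -0.6, -0.215],
    [-0.85, -0.6, -0.215],
  ],
  delta_rot=[
    [0, 0, 0],
    [0, 0, 0],
    [0, 0, 0],
  ],
)

```text
time: 2.72
tool_pos: [407.5, 154.8, 304.4]
tcp_rot: [3.141, 0.001, 2.715]
contact_force: [-0.4, 1.1, -0.5]
grip_width: 91.9
finger_force: 0.0
```

send_rows(
  offset=[
    [-0.85, -0.6, -0.215],
    [-0.85, -0.6, -0.215],
    [-0.85, -0.6, -0.215],
    [-0.85, -0.6, -0.215],
  ],
  delta_rot=[
    [0, 0, -0.0673],
    [0, 0, -0.0673],
    [0, 0, -0.0673],
    [0, 0, -0.0673],
  ],
)

```text
time: 3.22
tool_pos: [469.4, 49.9, 329.3]
tcp_rot: [3.141, -0.001, 3.141]
contact_force: [-0.1, 0.7, 0.2]
grip_width: 91.6
finger_force: 0.0
```

```bash
python3 - <<'E'
from h import *
st()
c=optics.get_calibration("wrist"); im=optics.capture("wrist"); cv2.imwrite("pics/w1.png",im[...,::-1]); np.save("w1.npy",c)
Z={"fixed_face":20,"jaw_face":20,"jaw_knob":52,"box":20,"vise":0}
for t in Z:
    print(t,[(np.round(x["uv"],1).tolist(),round(x["confidence"],2),atz(c,x["uv"],Z[t]).round(1).tolist()) for x in finder.pinpoint(t,"wrist")[:2]])
E
```

```text
t 3.23 p [469.4  49.9 329.3] rot [ 3.141e+00 -1.000e-03  3.141e+00] q [-0.06  0.18  1.46  0.    1.5  -1.63] F [-0.1  0.7  0.2] w 91.6 0.0
fixed_face [([343.1, 265.5], 0.72, [561.0, 89.1, 20.0]), ([438.0, 385.3], 0.22, [732.6, 220.6, 20.0])]
jaw_face [([291.5, 263.9], 0.84, [558.8, 26.2, 20.0])]
jaw_knob [([274.8, 211.3], 0.84, [486.2, 10.6, 52.0]), ([290.1, 265.8], 0.66, [549.4, 26.2, 52.0])]
box [([318.5, 264.4], 0.76, [559.5, 59.1, 20.0]), ([27.8, 223.5], 0.71, [508.0, -284.2, 20.0])]
vise [([273.7, 259.4], 0.64, [560.1, 2.8, 0.0])]
```

View pics/w1.png

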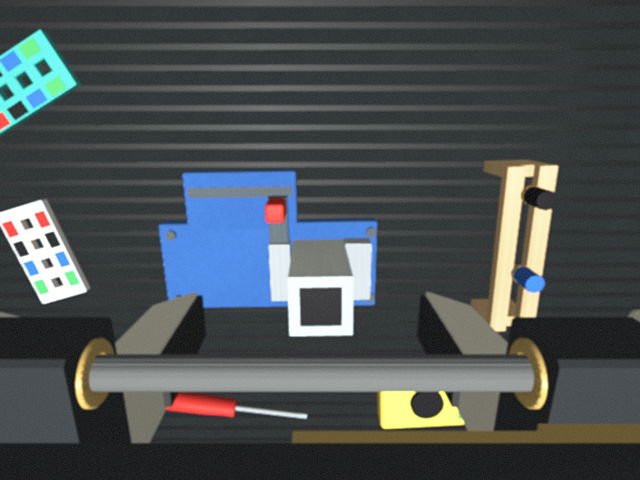

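Wrist view: knob top is at (275,210), vise base corners at about (160,224), (377,221) and (376,306), and box top at (320,307). The white panel is at (43,252) and the posts at (538,198) and (530,279).

```bash
python3 - <<'E'
from h import *
c=np.load("w1.npy",allow_pickle=True).item(); im=cv2.imread("pics/w1.png")
b=im[190:235,255:300].astype(int); m=(b[...,2]>170)&(b[...,1]<90)
ys,xs=np.nonzero(m); print("knobtop box",xs.min()+255,xs.max()+255,ys.min()+190,ys.max()+190,m.sum())
for z in(66,): print(atz(c,[xs.min()+255,ys.min()+190],z).round(1),atz(c,[xs.max()+256,ys.max()+191],z).round(1),atz(c,[xs.mean()+255,ys.mean()+190],z).round(1))
hs=cv2.cvtColor(im,cv2.COLOR_BGR2HSV); blue=((hs[...,0]>100)&(hs[...,0]<130)&(hs[...,1]>120)&(hs[...,2]>60))
for col in (165,175,185,300,350): 
    r=np.nonzero(blue[200:260,col])[0]; print(col,r.min()+200 if len(r) else None,atz(c,[col,r.min()+200],20).round(1) if len(r) else None)
for row in (240,250,290):
    r=np.nonzero(blue[row,140:400])[0]+140; print(row,r.min(),r.max(),atz(c,[r.min(),row],20).round(1),atz(c,[r.max()+1,row],20).round(1))
E
```

```text
knobtop box 265 283 204 221 89
[475.2   1.7  66. ] [494.6  21.3  66. ] [482.7  12.9  66. ]
165 221 [ 505. -122.   20.]
175 221 [ 505.  -110.2   20. ]
185 200 [480.  -96.1  20. ]
300 220 [503.9  37.   20. ]
350 219 [502.7  95.9  20. ]
240 160 377 [ 528.4 -130.5   20. ] [528.5 130.1  20. ]
250 161 376 [ 541.  -130.6   20. ] [541.1 129.5  20. ]
290 166 375 [ 593.3 -130.2   20. ] [593.4 130.7  20. ]
```

send_rows(
  offset=[
    [-0.07, -0.316, 0.9],
    [-0.07, -0.316, 0.9],
    [-0.07, -0.316, 0.9],
  ],
  delta_rot=[
    [0, 0, 0],
    [0, 0, 0],
    [0, 0, 0],
  ],
)

```text
time: 3.9
tool_pos: [475.6, 11.0, 219.3]
tcp_rot: [3.14, -0.007, 3.14]
contact_force: [-0.1, -0.2, 0.4]
grip_width: 91.6
finger_force: 0.0
```

send_rows(
  offset=[
    [0, 0, 0.45],
    [0, 0, 0.9],
    [0, 0, 0.9],
  ],
  delta_rot=[
    [0, 0, 0],
    [0, 0, 0],
    [0, 0, 0],
  ],
)

```text
time: 4.28
tool_pos: [476.6, 11.9, 113.2]
tcp_rot: [3.141, -0.005, -3.141]
contact_force: [-0.3, 0.0, 0.6]
grip_width: 91.5
finger_force: 0.0
```

send_rows(
  offset=[
    [0, 0, 0.2],
    [0, 0, 0.4],
    [0, 0, 0.55],
    [0, 0, 0.625],
    [0, 0, 0.625],
  ],
  delta_rot=[
    [0, 0, 0],
    [0, 0, 0],
    [0, 0, 0],
    [0, 0, 0],
    [0, 0, 0],
  ],
)

```text
time: 4.9
tool_pos: [479.0, 11.0, 40.5]
tcp_rot: [-3.141, 0.002, -3.141]
contact_force: [1.1, 0.0, -0.5]
grip_width: 91.9
finger_force: 0.0
```

send_rows(
  offset=[
    [0, 0, 0],
    [0, 0, 0],
    [0, 0, 0],
    [0, 0, 0],
    [0, 0, 0],
    [0, 0, 0],
    [0, 0, 0],
    [0, 0, 0],
  ],
  delta_rot=[
    [0, 0, 0],
    [0, 0, 0],
    [0, 0, 0],
    [0, 0, 0],
    [0, 0, 0],
    [0, 0, 0],
    [0, 0, 0],
    [0, 0, 0],
  ],
  grip=0,
)

```text
time: 5.9
tool_pos: [477.7, 11.0, 38.9]
tcp_rot: [3.141, -0.0, -3.141]
contact_force: [0.4, 1.1, -0.6]
grip_width: 19.8
finger_force: 30.0
```

send_rows(
  offset=[
    [-0.001, -0.08, 0],
    [-0.002, -0.16, 0],
    [-0.003, -0.24, 0],
    [-0.004, -0.34, 0],
    [-0.005, -0.44, 0],
    [-0.006, -0.54, 0],
    [-0.006, -0.62, 0],
    [-0.006, -0.62, 0],
  ],
  delta_rot=[
    [0, 0, 0],
    [0, 0, 0],
    [0, 0, 0],
    [0, 0, 0],
    [0, 0, 0],
    [0, 0, 0],
    [0, 0, 0],
    [0, 0, 0],
  ],
)

```text
time: 6.9
tool_pos: [478.8, -64.0, 38.9]
tcp_rot: [-3.141, 0.001, 3.141]
contact_force: [2.0, -2.6, -2.1]
grip_width: 20.0
finger_force: 30.0
```

send_rows(
  offset=[
    [0, 0, 0],
    [0, 0, 0],
  ],
  delta_rot=[
    [0, 0, 0],
    [0, 0, 0],
  ],
)

```text
time: 7.15
tool_pos: [478.8, -64.0, 38.9]
tcp_rot: [-3.141, 0.001, -3.141]
contact_force: [2.6, -4.6, -4.4]
grip_width: 20.0
finger_force: 30.0
```

send_rows(
  offset=[
    [0, 0, 0],
    [0, 0, 0],
    [0, 0, -0.3],
    [0, 0, -0.6],
    [0, 0, -1],
    [0, 0, -1],
  ],
  delta_rot=[
    [0, 0, 0],
    [0, 0, 0],
    [0, 0, 0],
    [0, 0, 0],
    [0, 0, 0],
    [0, 0, 0],
  ],
  grip=1,
)

```text
time: 7.9
tool_pos: [480.3, -63.8, 162.3]
tcp_rot: [-3.14, 0.007, -3.141]
contact_force: [0.8, 0.9, -0.0]
grip_width: 75.0
finger_force: 0.0
```

send_rows(
  offset=[
    [-0.1, 0.1, -0.5],
    [-0.4, 0.3, -1],
    [-0.667, 0.533, -1],
    [-0.667, 0.533, -1],
    [-0.667, 0.533, -1],
  ],
  delta_rot=[
    [0, 0, 0.02],
    [0, 0, 0.05],
    [0, 0, 0.08],
    [0, 0, 0.125],
    [0, 0, 0.125],
  ],
)

```text
time: 8.52
tool_pos: [558.2, 1.2, 277.3]
tcp_rot: [-3.14, -0.002, 2.353]
contact_force: [0.6, -0.8, -0.2]
grip_width: 92.0
finger_force: 0.0
```

send_rows(
  offset=[
    [0, 0, 0],
    [0, 0, 0],
    [0, 0, 0],
    [0, 0, 0],
    [0, 0, 0],
    [0, 0, 0],
  ],
  delta_rot=[
    [0, 0, 0.125],
    [0, 0, 0.125],
    [0, 0, 0.125],
    [0, 0, 0.125],
    [0, 0, 0.125],
    [0, 0, 0.125],
  ],
)

```text
time: 9.28
tool_pos: [558.2, 0.5, 278.2]
tcp_rot: [-3.14, -0.0, 1.574]
contact_force: [-0.3, 0.1, 0.9]
grip_width: 91.7
finger_force: 0.0
```

```bash
python3 - <<'E'
from h import *
st()
c=optics.get_calibration("wrist"); im=optics.capture("wrist"); cv2.imwrite("pics/w2.png",im[...,::-1]); np.save("w2.npy",c)
for t,z in {"fixed_face":20,"jaw_face":20,"jaw_knob":52,"box":20}.items():
    print(t,[(np.round(x["uv"],1).tolist(),round(x["confidence"],2),atz(c,x["uv"],z).round(1).tolist()) for x in finder.pinpoint(t,"wrist")[:2]])
for r in finder.silhouettes("box","wrist")[:1]: print(r["box"],r["confidence"])
E
```

```text
t 9.28 p [5.582e+02 5.000e-01 2.782e+02] rot [-3.14  -0.     1.574] q [-0.14  0.37  1.34  0.    1.43 -0.14] F [-0.3  0.1  0.9] w 91.7 0.0
fixed_face [([313.9, 107.3], 0.62, [559.5, 89.7, 20.0])]
jaw_face [([314.3, 245.3], 0.69, [560.7, -50.3, 20.0])]
jaw_knob []
box [([311.0, 140.2], 0.84, [556.8, 58.8, 20.0])]
[269.4, 107.0, 355.5, 194.0] 0.68
```

View pics/w2.png

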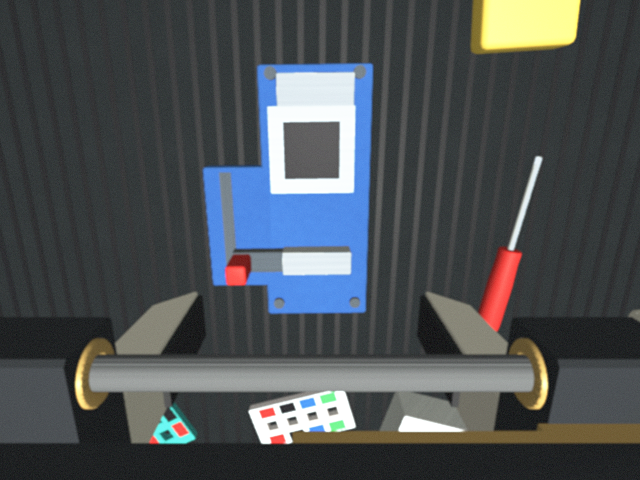

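Wrist view: the jaw is open (its face near (316,250)). The box top rim runs from (268,107) to (355,192), with the knob at (238,269).

```bash
python3 - <<'E'
from h import *
c=np.load("w2.npy",allow_pickle=True).item()
for uv in [(268,107),(355,106),(270,193),(354.5,192.5)]: print(uv,atz(c,uv,140).round(1))
for uv in [(276.5,106),(355,106),(283,252),(350,248)]: print("jaw44",uv,atz(c,uv,44).round(1))
bo=[557.5,59,20]
print("proj origin-based knob", atz(c,(236,270),66).round(1))
E
```

```text
(268, 107) [527.5  87.7 140. ]
(355, 106) [587.3  88.5 140. ]
(270, 193) [527.3  28.  140. ]
(354.5, 192.5) [589.1  28.6 140. ]
jaw44 (276.5, 106) [525.4  90.3  44. ]
jaw44 (355, 106) [596.8  90.5  44. ]
jaw44 (283, 252) [528.9 -49.9  44. ]
jaw44 (350, 248) [596.7 -45.4  44. ]
proj origin-based knob [484.6 -61.1  66. ]
```

send_rows(
  offset=[
    [0.15, 0, 0],
    [0.3, 0, 0],
    [0.5, 0, 0],
    [0.7, 0, 0],
    [0.9, 0, 0.1],
    [1, 0, 0.2],
    [1, 0, 0.2],
    [1, 0, 0.2],
  ],
  delta_rot=[
    [0, -0.028, 0],
    [0, -0.056, 0],
    [0, -0.084, 0],
    [0, -0.112, 0],
    [0, -0.14, 0],
    [0, -0.1528, 0],
    [0, -0.1528, 0],
    [0, -0.1528, 0],
  ],
)

```text
time: 10.58
tool_pos: [558.9, 119.8, 255.9]
tcp_rot: [3.139, 0.958, 1.568]
contact_force: [1.0, -0.5, -0.6]
grip_width: 91.7
finger_force: 0.0
```

```bash
cat >> h.py <<'E'
R0=Ro.from_matrix(np.array([[0,1,0],[1,0,0],[0,0,-1.]]).T)  # tool x=+y, y=+x, z=-z
def tilt(deg): return Ro.from_euler("x",deg,degrees=True)*R0
E
python3 - <<'E'
from h import *
st(); move([558,131.1,155.7],tilt(-55)); move([558,57.4,104.1],tilt(-55))
E
```

```text
t 10.57 p [558.9 119.8 255.9] rot [3.139 0.958 1.568] q [ 0.48  0.71  1.2  -0.83  1.74  0.56] F [ 1.  -0.5 -0.6] w 91.7 0.0
offset [0.7376, -0.0084, 0.403] rot [4e-05, -0.00029, -0.00024] rows>= 1.6
offset [0.7362, -0.0086, 1.1527] rot [4e-05, -0.00029, -0.00024] rows>= 2.6
```

send_rows(
  offset=[
    [0.35, -0.004, 0.2],
    [0.738, -0.008, 0.403],
    [0.738, -0.008, 0.403],
    [0.738, -0.008, 0.403],
  ],
  delta_rot=[
    [0, 0, 0],
    [0, 0, 0],
    [0, 0, 0],
    [0, 0, 0],
  ],
)

```text
time: 11.08
tool_pos: [558.7, 130.9, 157.7]
tcp_rot: [3.135, 0.959, 1.564]
contact_force: [0.2, 0.4, 0.0]
grip_width: 91.7
finger_force: 0.0
```

```bash
python3 - <<'E'
from h import *
st(); move([558,57.4,104.1],tilt(-55))
E
```

```text
t 11.07 p [558.7 130.9 157.7] rot [3.135 0.959 1.564] q [ 0.5   0.82  1.27 -0.8   1.63  0.7 ] F [0.2 0.4 0. ] w 91.7 0.0
offset [0.0135, -0.0066, 0.7579] rot [0.0002, -0.00021, -0.00063] rows>= 1.5
```

send_rows(
  offset=[
    [0, 0, 0.25],
    [0, 0, 0.5],
    [0, 0, 0.65],
    [0, 0, 0.75],
    [0, 0, 0.75],
    [0, 0, 0.75],
  ],
  delta_rot=[
    [0, 0, 0],
    [0, 0, 0],
    [0, 0, 0],
    [0, 0, 0],
    [0, 0, 0],
    [0, 0, 0],
  ],
)

```text
time: 11.82
tool_pos: [558.0, 58.4, 103.6]
tcp_rot: [3.139, 0.96, 1.57]
contact_force: [0.5, 0.1, 0.0]
grip_width: 91.8
finger_force: 0.0
```

send_rows(
  offset=[
    [0, 0, 0],
    [0, 0, 0],
    [0, 0, 0],
    [0, 0, 0],
    [0, 0, 0],
    [0, 0, 0],
  ],
  delta_rot=[
    [0, 0, 0],
    [0, 0, 0],
    [0, 0, 0],
    [0, 0, 0],
    [0, 0, 0],
    [0, 0, 0],
  ],
  grip=0,
)

```text
time: 12.58
tool_pos: [557.6, 57.9, 103.0]
tcp_rot: [3.141, 0.96, 1.571]
contact_force: [0.5, 1.0, 0.0]
grip_width: 60.0
finger_force: 29.8
```

```bash
python3 - <<'E'
from h import *
st(); 
E
```

```text
t 12.57 p [557.6  57.9 103. ] rot [3.141 0.96  1.571] q [ 0.4   0.83  1.43 -0.86  1.45  0.77] F [0.5 1.  0. ] w 60.0 29.8
```

send_rows(
  offset=[
    [-0.1, 0, -0.07],
    [-0.25, 0, -0.175],
    [-0.5, 0, -0.35],
    [-0.751, 0, -0.526],
    [-0.751, 0, -0.526],
  ],
  delta_rot=[
    [0, 0, 0],
    [0, 0, 0],
    [0, 0, 0],
    [0, 0, 0],
    [0, 0, 0],
  ],
)

```text
time: 13.2
tool_pos: [558.5, 58.2, 217.0]
tcp_rot: [3.129, 0.957, 1.56]
contact_force: [-0.0, -0.6, -4.7]
grip_width: 59.9
finger_force: 29.8
```

send_rows(
  offset=[
    [0, 0, 0],
    [0, 0, 0],
    [0, 0, 0],
    [0, 0, 0],
    [0, 0, 0],
    [0, 0, 0],
    [0, 0, 0],
    [0, 0, 0],
  ],
  delta_rot=[
    [0, 0.01, 0],
    [0, 0.03, 0],
    [0, 0.05, 0],
    [0, 0.07, 0],
    [0, 0.09, 0],
    [0, 0.11, 0],
    [0, 0.125, 0],
    [0, 0.125, 0],
  ],
)

```text
time: 14.2
tool_pos: [556.8, 56.1, 212.6]
tcp_rot: [-3.14, 0.176, 1.568]
contact_force: [-0.5, -0.1, -4.1]
grip_width: 60.2
finger_force: 29.8
```

send_rows(
  offset=[
    [0, 0, 0],
    [0, 0, 0],
    [0, 0, 0],
    [0, 0, 0],
    [0, 0, 0],
    [0, 0, 0],
    [0, 0, 0],
    [0, 0, 0],
  ],
  delta_rot=[
    [0, 0.01, 0],
    [0, 0.03, 0],
    [0, 0.05, 0],
    [0, 0.07, 0],
    [0, 0.09, 0],
    [0, 0.11, 0],
    [0, 0.125, 0],
    [0, 0.125, 0],
  ],
)

```text
time: 15.2
tool_pos: [556.5, 57.1, 210.7]
tcp_rot: [-3.135, -0.609, 1.566]
contact_force: [-0.2, -0.1, -4.2]
grip_width: 59.9
finger_force: 29.9
```

```bash
python3 - <<'E'
from h import *
st(); move([559,3.9,110],tilt(35)); 
im=optics.capture("side"); cv2.imwrite("pics/s3.png",cv2.resize(im[120:380,200:520,::-1],None,fx=2,fy=2))
print(finder.boxes_of("box","side")[:1])
E
```

```text
t 15.2 p [556.5  57.1 210.7] rot [-3.135 -0.609  1.566] q [-0.35  0.49  1.5   0.57  1.42 -0.52] F [-0.2 -0.1 -4.2] w 59.9 29.9
offset [-0.8434, 0.0261, 0.4352] rot [-0.00071, 0.00033, -0.0006] rows>= 1.8
[{'box': [295.5, 189.7, 349.4, 262.7], 'confidence': 0.79}]
```

View pics/s3.png

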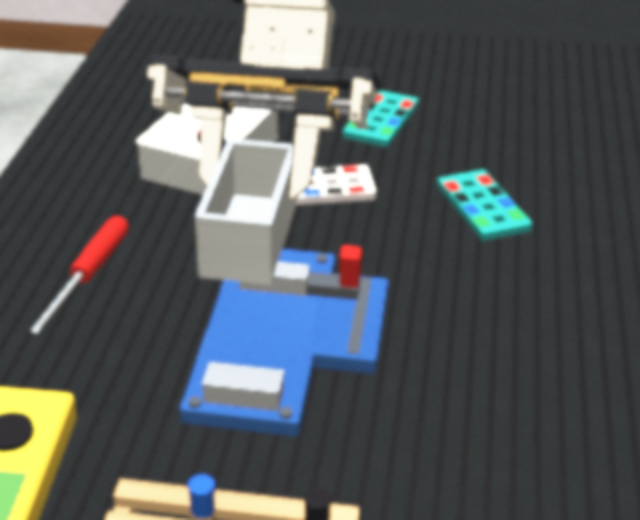

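send_rows(
  offset=[
    [-0.2, 0.01, 0.1],
    [-0.45, 0.02, 0.22],
    [-0.7, 0.026, 0.35],
    [-0.85, 0.026, 0.43],
    [-0.85, 0.026, 0.43],
    [-0.85, 0.026, 0.43],
  ],
  delta_rot=[
    [0, 0, 0],
    [0, 0, 0],
    [0, 0, 0],
    [0, 0, 0],
    [0, 0, 0],
    [0, 0, 0],
  ],
)

```text
time: 16.05
tool_pos: [561.1, 4.5, 113.4]
tcp_rot: [3.14, -0.61, 1.573]
contact_force: [-0.3, -0.1, -3.5]
grip_width: 59.9
finger_force: 29.9
```

```bash
python3 - <<'E'
from h import *
st(); move([559,2.9,54],tilt(35)); 
C={n:optics.get_calibration(n) for n in("top","side")}
for n in C:
    optics.capture(n); 
for t in("box_open","box"):
    r={n:finder.pinpoint(t,n)[:1] for n in C}
    print(t,{n:[(np.round(x["uv"],1).tolist(),round(x["confidence"],2)) for x in r[n]] for n in r})
    if all(r.values()): print(tri(C.values(),[r[n][0]["uv"] for n in C]))
E
```

```text
t 16.05 p [561.1   4.5 113.4] rot [ 3.14  -0.61   1.573] q [-0.44  0.63  1.55  0.57  1.29 -0.69] F [-0.3 -0.1 -3.5] w 59.9 29.9
offset [-0.2943, -0.0186, 0.3979] rot [0.00012, 0.0001, 0.00024] rows>= 1.0
box_open {'top': [([265.5, 228.8], 0.85)], 'side': [([325.5, 236.0], 0.65)]}
(array([563.83242265,  27.55608202, 147.58773333]), np.float64(2.0749666715793915))
box {'top': [([232.6, 232.9], 0.89)], 'side': [([323.1, 273.9], 0.71)]}
(array([557.81174606,  91.15065091, 110.98550387]), np.float64(0.24921326094548024))
```

send_rows(
  offset=[
    [-0.08, -0.018, 0.1],
    [-0.15, -0.018, 0.19],
    [-0.23, -0.018, 0.29],
    [-0.28, -0.018, 0.35],
    [-0.311, -0.018, 0.386],
    [-0.311, -0.018, 0.386],
    [-0.311, -0.018, 0.386],
  ],
  delta_rot=[
    [0, 0, 0],
    [0, 0, 0],
    [0, 0, 0],
    [0, 0, 0],
    [0, 0, 0],
    [0, 0, 0],
    [0, 0, 0],
  ],
)

```text
time: 17.23
tool_pos: [558.8, -0.2, 53.3]
tcp_rot: [3.141, -0.611, 1.571]
contact_force: [-0.2, -0.1, -4.8]
grip_width: 59.7
finger_force: 29.9
```

send_rows(
  offset=[
    [-0.005, 0, 0.007],
    [-0.01, 0, 0.014],
    [-0.015, 0, 0.021],
    [-0.015, 0, 0.021],
  ],
  delta_rot=[
    [0, 0, 0],
    [0, 0, 0],
    [0, 0, 0],
    [0, 0, 0],
  ],
)

```text
time: 17.73
tool_pos: [558.6, -0.3, 50.4]
tcp_rot: [3.141, -0.611, 1.571]
contact_force: [-0.7, -2.8, 0.9]
grip_width: 59.9
finger_force: 29.9
```

send_rows(
  offset=[
    [0, 0, 0],
    [0, 0, 0],
    [0, 0, 0],
    [0, 0, 0],
    [0, 0, -0.3],
    [0, 0, -0.6],
    [0, 0, -1],
    [0, 0, -1],
  ],
  delta_rot=[
    [0, 0, 0],
    [0, 0, 0],
    [0, 0, 0],
    [0, 0, 0],
    [0, 0, 0],
    [0, 0, 0],
    [0, 0, 0],
    [0, 0, 0],
  ],
  grip=1,
)

```text
time: 18.73
tool_pos: [560.1, -71.3, 150.7]
tcp_rot: [3.134, -0.607, 1.573]
contact_force: [0.2, 0.9, 0.3]
grip_width: 91.9
finger_force: 0.0
```

```bash
python3 - <<'E'
from h import *
st(); move([500,-64,200],down(np.pi)*Ro.from_euler("z",np.pi/4)) 
move([478,-64,200],tilt(0)) 
E
```

```text
t 18.73 p [560.1 -71.3 150.7] rot [ 3.134 -0.607  1.573] q [-0.55  0.63  1.44  0.52  1.44 -0.72] F [0.2 0.9 0.3] w 91.9 0.0
offset [0.2853, -0.4984, -0.3051] rot [0.03889, -0.09121, -0.12109] rows>= 5.3
offset [0.2856, -0.6817, -0.3062] rot [0.001, -0.09668, -4e-05] rows>= 3.3
```

send_rows(
  offset=[
    [0.1, -0.2, -0.15],
    [0.2, -0.4, -0.25],
    [0.285, -0.58, -0.305],
    [0.285, -0.58, -0.305],
    [0.285, -0.58, -0.305],
    [0.285, -0.58, -0.305],
    [0.285, -0.58, -0.305],
  ],
  delta_rot=[
    [0.0065, -0.0152, -0.0202],
    [0.013, -0.0304, -0.0404],
    [0.0195, -0.0456, -0.0606],
    [0.026, -0.0608, -0.0808],
    [0.0325, -0.076, -0.101],
    [0.0389, -0.0912, -0.121],
    [0.0389, -0.0912, -0.121],
  ],
)

```text
time: 19.6
tool_pos: [488.0, -59.9, 197.2]
tcp_rot: [-3.14, -0.009, 2.36]
contact_force: [0.0, 0.2, -1.0]
grip_width: 92.1
finger_force: 0.0
```

send_rows(
  offset=[
    [0, 0, 0],
    [0, 0, 0],
    [0, 0, 0],
    [0, 0, 0],
    [0, 0, -0.4],
    [0, 0, -0.5],
    [0, 0, -0.5],
  ],
  delta_rot=[
    [0, 0, -0.125],
    [0, 0, -0.125],
    [0, 0, -0.125],
    [0, 0, -0.125],
    [0, 0, -0.125],
    [0, 0, -0.125],
    [0, 0, -0.125],
  ],
)

```text
time: 20.48
tool_pos: [489.4, -62.4, 257.6]
tcp_rot: [3.137, -0.006, 3.141]
contact_force: [0.3, 0.7, -0.9]
grip_width: 91.8
finger_force: 0.0
```

```bash
python3 - <<'E'
from h import *
st()
c=optics.get_calibration("wrist"); im=optics.capture("wrist"); cv2.imwrite("pics/w4.png",im[...,::-1]); np.save("w4.npy",c)
for t,z in {"fixed_face":20,"jaw_face":20,"jaw_knob":52,"box":50,"box_open":80}.items():
    print(t,[(np.round(x["uv"],1).tolist(),round(x["confidence"],2),atz(c,x["uv"],z).round(1).tolist()) for x in finder.pinpoint(t,"wrist")[:2]])
move([479,-64,38.5],down(np.pi))
E
```

```text
t 20.48 p [489.4 -62.4 257.6] rot [ 3.137 -0.006  3.141] q [-0.28  0.26  1.55  0.    1.34 -1.85] F [ 0.3  0.7 -0.9] w 91.8 0.0
fixed_face []
jaw_face [([319.9, 275.1], 0.78, [563.8, -52.2, 20.0])]
jaw_knob [([307.5, 207.6], 0.64, [485.6, -64.8, 52.0])]
box [([461.4, 280.1], 0.71, [557.4, 83.7, 50.0])]
box_open [([403.4, 294.9], 0.83, [559.4, 21.1, 80.0])]
offset [0.0673, -0.0238, 1.819] rot [0.00065, -0.00127, 0.0002] rows>= 3.5
```

View pics/w4.png

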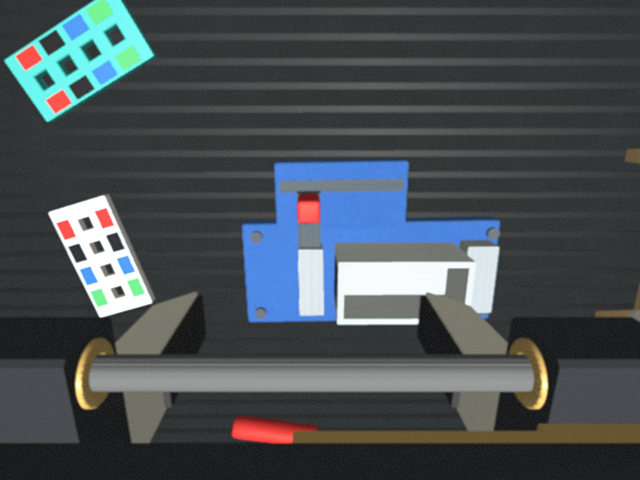

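Wrist view: the box lies open side up at (404,290), in line between the jaws, with the knob at (308,208). I regrip the knob and slide the jaw home.

send_rows(
  offset=[
    [0.067, -0.02, 0.5],
    [0.067, -0.02, 0.95],
    [0.067, -0.02, 0.95],
  ],
  delta_rot=[
    [0, 0, 0],
    [0, 0, 0],
    [0, 0, 0],
  ],
)

```text
time: 21.15
tool_pos: [477.8, -63.3, 140.7]
tcp_rot: [3.136, -0.015, -3.14]
contact_force: [-0.4, 0.2, 1.3]
grip_width: 91.7
finger_force: 0.0
```

send_rows(
  offset=[
    [0, 0, 0.35],
    [0, 0, 0.6],
    [0, 0, 0.8],
    [0, 0, 0.87],
    [0, 0, 0.87],
  ],
  delta_rot=[
    [0, 0, 0],
    [0, 0, 0],
    [0, 0, 0],
    [0, 0, 0],
    [0, 0, 0],
  ],
)

```text
time: 21.78
tool_pos: [480.9, -64.1, 40.4]
tcp_rot: [3.139, -0.005, -3.14]
contact_force: [-0.2, 0.2, 0.9]
grip_width: 91.5
finger_force: 0.0
```

send_rows(
  offset=[
    [0, 0, 0],
    [0, 0, 0],
    [0, 0, 0],
    [0, 0, 0],
    [0, 0, 0],
    [0, 0, 0],
    [0, 0, 0],
  ],
  delta_rot=[
    [0, 0, 0],
    [0, 0, 0],
    [0, 0, 0],
    [0, 0, 0],
    [0, 0, 0],
    [0, 0, 0],
    [0, 0, 0],
  ],
  grip=0,
)

```text
time: 22.65
tool_pos: [479.9, -63.8, 39.3]
tcp_rot: [3.138, -0.006, -3.14]
contact_force: [-0.2, -0.0, 0.1]
grip_width: 26.5
finger_force: 0.0
```

send_rows(
  offset=[
    [0, 0.03, 0],
    [0, 0.06, 0],
    [0.001, 0.09, 0],
    [0.001, 0.12, 0],
    [0.002, 0.14, 0],
    [0.002, 0.14, 0],
  ],
  delta_rot=[
    [0, 0, 0],
    [0, 0, 0],
    [0, 0, 0],
    [0, 0, 0],
    [0, 0, 0],
    [0, 0, 0],
  ],
)

```text
time: 23.4
tool_pos: [479.7, -47.7, 39.4]
tcp_rot: [3.14, -0.006, -3.139]
contact_force: [0.3, -5.2, -1.6]
grip_width: 19.7
finger_force: 30.0
```

send_rows(
  offset=[
    [0, 0.01, 0],
    [0, 0.02, 0],
    [0, 0.03, 0],
    [0, 0.03, 0],
  ],
  delta_rot=[
    [0, 0, 0],
    [0, 0, 0],
    [0, 0, 0],
    [0, 0, 0],
  ],
)

```text
time: 23.9
tool_pos: [479.7, -45.0, 39.4]
tcp_rot: [3.141, -0.006, -3.139]
contact_force: [-0.8, -11.3, -2.5]
grip_width: 19.6
finger_force: 30.0
```

send_rows(
  offset=[
    [0, 0.006, 0],
    [0, 0.012, 0],
    [0, 0.012, 0],
  ],
  delta_rot=[
    [0, 0, 0],
    [0, 0, 0],
    [0, 0, 0],
  ],
)

```text
time: 24.28
tool_pos: [479.7, -45.0, 39.4]
tcp_rot: [-3.141, -0.006, -3.139]
contact_force: [-2.7, -18.7, -3.1]
grip_width: 20.1
finger_force: 30.0
```

send_rows(
  offset=[
    [0, -0.01, 0],
    [0, -0.01, 0],
    [0, -0.01, 0],
    [0, -0.01, -0.3],
    [0, -0.01, -0.6],
    [0, -0.01, -1],
    [0, -0.01, -1],
  ],
  delta_rot=[
    [0, 0, 0],
    [0, 0, 0],
    [0, 0, 0],
    [0, 0, 0],
    [0, 0, 0],
    [0, 0, 0],
    [0, 0, 0],
  ],
  grip=1,
)

```text
time: 25.15
tool_pos: [482.5, -43.7, 162.9]
tcp_rot: [3.14, 0.001, -3.139]
contact_force: [-1.0, -0.5, -0.9]
grip_width: 85.3
finger_force: 0.0
```

send_rows(
  offset=[
    [0.2, -0.4, -0.5],
    [0.3, -0.6, -1],
    [0.3, -0.6, -1],
    [0.3, -0.6, -1],
  ],
  delta_rot=[
    [0, 0, 0],
    [0, 0, 0],
    [0, 0, 0],
    [0, 0, 0],
  ],
)

```text
time: 25.65
tool_pos: [445.3, -116.4, 279.7]
tcp_rot: [3.139, -0.004, -3.141]
contact_force: [0.0, 0.3, -0.3]
grip_width: 91.8
finger_force: 0.0
```

```bash
python3 - <<'E'
from h import *
st()
c=optics.get_calibration("wrist"); im=optics.capture("wrist"); cv2.imwrite("pics/w5.png",im[...,::-1]); np.save("w5.npy",c)
for t,z in {"fixed_face":20,"jaw_face":20,"jaw_knob":52,"box":50,"box_open":80,"hole_red":16,"hole_black":16,"hole_blue":16,"hole_green":16}.items():
    print(t,[(np.round(x["uv"],1).tolist(),round(x["confidence"],2),atz(c,x["uv"],z).round(1).tolist()) for x in finder.pinpoint(t,"wrist")[:3]])
E
```

```text
t 25.65 p [ 445.3 -116.4  279.7] rot [ 3.139 -0.004 -3.141] q [-0.42  0.19  1.59  0.    1.37 -1.99] F [ 0.   0.3 -0.3] w 91.8 0.0
fixed_face []
jaw_face [([387.5, 303.8], 0.61, [563.2, -29.8, 20.0])]
jaw_knob [([383.2, 247.9], 0.63, [487.1, -44.2, 52.0])]
box [([504.9, 312.1], 0.83, [558.5, 87.8, 50.0])]
box_open []
hole_red [([122.3, 126.9], 0.91, [372.7, -303.2, 16.0])]
hole_black [([144.1, 116.2], 0.76, [362.5, -280.4, 16.0]), ([159.6, 277.0], 0.6, [532.5, -283.5, 16.0])]
hole_blue [([8.0, 248.9], 0.79, [499.9, -444.1, 16.0]), ([171.4, 301.4], 0.78, [562.1, -273.4, 16.0]), ([165.5, 103.7], 0.65, [350.8, -258.1, 16.0])]
hole_green [([33.7, 252.8], 0.78, [504.3, -417.2, 16.0]), ([185.2, 91.0], 0.63, [339.2, -237.8, 16.0])]
```

View pics/w5.png

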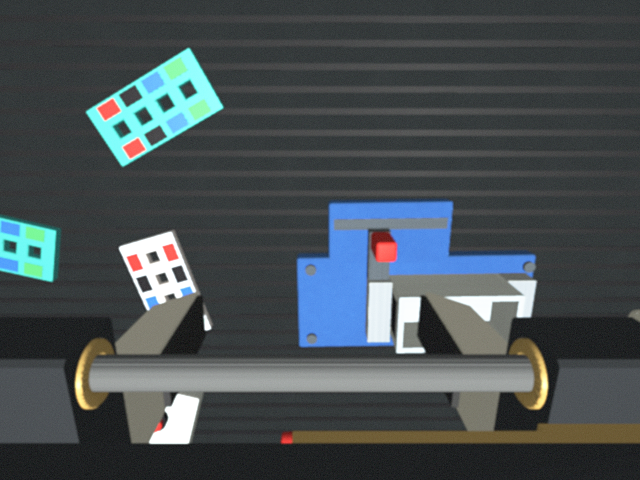

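Wrist view: the box is clamped between the jaws at (465,310). The white panel sits around (168,280), partly behind the finger. I move sideways for a clear view of it.

send_rows(
  offset=[
    [0.25, -1, 0],
    [0.25, -1, 0],
    [0.25, -1, 0],
    [0.25, -1, 0],
  ],
  delta_rot=[
    [0, 0, 0],
    [0, 0, 0],
    [0, 0, 0],
    [0, 0, 0],
  ],
)

```text
time: 26.65
tool_pos: [415.3, -235.7, 279.0]
tcp_rot: [3.137, -0.006, -3.141]
contact_force: [-0.4, -0.3, -0.0]
grip_width: 91.8
finger_force: 0.0
```

```bash
cat > cover.py <<'E'
from h import *
def holes(c,z,near,r=110,cam="wrist",names=("red","black","blue","green")):
    out={}
    for n in names:
        for x in finder.pinpoint("hole_"+n,cam):
            P=atz(c,x["uv"],z)
            if np.linalg.norm(P[:2]-near)<r: out[n]=P[:2]; print(n,np.round(x["uv"],1),P.round(1),round(x["confidence"],2)); break
    return out
def fit(out):
    k={"red":-39,"black":-13,"blue":13,"green":39}
    s=np.array([k[n] for n in out]); P=np.array([out[n] for n in out]); A=np.c_[s,np.ones(len(s))]
    d,o=np.linalg.lstsq(A,P,rcond=None)[0]; print("origin",o.round(1),"angle",np.degrees(np.arctan2(d[1],d[0])).round(2),"scale",np.linalg.norm(d).round(3)); return o,np.arctan2(d[1],d[0])
E
python3 - <<'E'
from cover import *
st()
c=optics.get_calibration("wrist"); im=optics.capture("wrist"); cv2.imwrite("pics/w6.png",im[...,::-1]); np.save("w6.npy",c)
fit(holes(c,16,np.array([550,-280])))
w=(im.min(2)>150).astype(np.uint8); w=cv2.morphologyEx(w,cv2.MORPH_CLOSE,np.ones((25,25)))
n,l,s,ce=cv2.connectedComponentsWithStats(w)
for i in range(1,n):
    if s[i,4]>1500:
        cn=cv2.findContours((l==i).astype(np.uint8),0,2)[0][0]; b=cv2.boxPoints(cv2.minAreaRect(cn)); print(s[i],[atz(c,p,16)[:2].round(1).tolist() for p in b])
E
```

```text
t 26.65 p [ 415.3 -235.7  279. ] rot [ 3.137 -0.006 -3.141] q [-0.68  0.22  1.55 -0.    1.38 -2.25] F [-0.4 -0.3 -0. ] w 91.8 0.0
red [262.8 282.9] [ 508.7 -288.2   16. ] 0.62
black [271.  303.9] [ 534.3 -279.8   16. ] 0.92
blue [277.8 327.6] [ 564.2 -272.7   16. ] 0.64
green [282.  343.5] [ 584.9 -268.3   16. ] 0.8
origin [ 548.  -277.2] angle 14.45 scale 1.026
[ 219   85  122  105 5702] [[353.9, -328.5], [303.1, -232.0], [352.1, -202.4], [406.7, -301.4]]
[   76   259   471   185 14660] [[533.2, -518.4], [427.9, -22.5], [650.7, 54.0], [790.7, -517.2]]
```

View pics/w6.png

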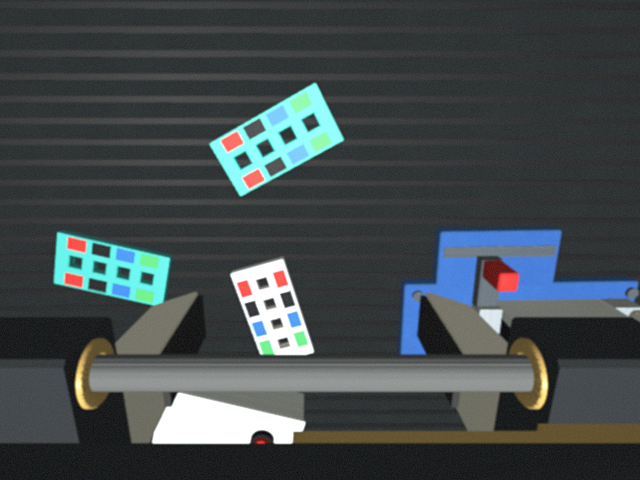

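Wrist view: white panel holes are at red (263,283), black (270,303), blue (277,324) and green (284,343). The trigger box is below them at (230,415).

```bash
python3 - <<'E'
from cover import *
c=np.load("w6.npy",allow_pickle=True).item()
P=[atz(c,u,16)[:2] for u in [(263,283),(270,303),(277.5,324),(284,343)]]; fit(dict(zip(["red","black","blue","green"],P)))
for u in [(231,272),(285,258),(313,352)]: print("corner",u,atz(c,u,16).round(1))
ct=optics.get_calibration("top"); im=optics.capture("top")
fit(holes(ct,16,np.array([550,-280]),cam="top"))
w=(im.min(2)>150).astype(np.uint8); w=cv2.morphologyEx(w,cv2.MORPH_CLOSE,np.ones((9,9)))
n,l,s,ce=cv2.connectedComponentsWithStats(w)
for i in range(1,n):
    if 600<s[i,4]<9000:
        cn=cv2.findContours((l==i).astype(np.uint8),0,2)[0][0]; m=cv2.minAreaRect(cn); b=cv2.boxPoints(m); z=16 if s[i,4]<3500 else 71
        print(s[i],atz(ct,m[0],z).round(1),[atz(ct,p,z)[:2].round(1).tolist() for p in b])
E
```

```text
origin [ 546.4 -276.9] angle 16.29 scale 1.012
corner (231, 272) [ 495.8 -322.8   16. ]
corner (285, 258) [ 479.5 -263.    16. ]
corner (313, 352) [ 596.2 -232.1   16. ]
red [425. 266.] [ 508.7 -290.8   16. ] 0.92
black [424.7 257.2] [ 526.8 -290.3   16. ] 0.57
blue [415.6 242.7] [ 556.4 -271.6   16. ] 0.62
green [411.7 231. ] [ 580.5 -263.7   16. ] 0.84
origin [ 543.1 -279.1] angle 22.23 scale 1.018
[ 404  136   93   77 4656] [ 688.6 -331.2   71. ] [[656.0, -235.1], [766.9, -267.8], [721.5, -428.5], [611.4, -393.7]]
[ 124  201   28   97 1705] [532.3 295.   16. ] [[435.3, 317.5], [631.9, 323.8], [631.5, 272.0], [434.8, 266.8]]
[ 397  216   46   66 1880] [ 544.5 -278.6   16. ] [[595.0, -229.7], [615.0, -291.8], [494.5, -327.1], [475.1, -265.7]]
[ 224  219   88   36 2981] [563.1  33.   16. ] [[597.4, 122.9], [601.2, -55.4], [528.9, -56.7], [525.5, 120.2]]
[400 322  39  51 781] [ 348.3 -273.3   16. ] [[355.2, -215.3], [405.9, -277.0], [341.5, -331.3], [291.5, -269.6]]
[ 348  387  120   93 4651] [ 149.  -229.5   71. ] [[188.5, -104.2], [277.3, -228.8], [109.7, -354.5], [24.5, -230.3]]
[496 407  33  42 686] [ 192.  -463.2   16. ] [[166.9, -426.7], [234.4, -470.3], [217.3, -500.1], [150.0, -456.3]]
```

send_rows(
  offset=[
    [-0.6, -0.2, 0.9],
    [-0.6, -0.2, 0.9],
    [-0.6, -0.2, 0.9],
    [-0.6, -0.2, 0.9],
  ],
  delta_rot=[
    [0, 0, -0.0458],
    [0, 0, -0.0458],
    [0, 0, -0.0458],
    [0, 0, -0.0458],
  ],
)

```text
time: 27.65
tool_pos: [486.6, -259.5, 171.0]
tcp_rot: [3.136, -0.005, -2.853]
contact_force: [0.8, 0.8, -0.2]
grip_width: 92.0
finger_force: 0.0
```

```bash
python3 - <<'E'
from h import *
st(); R=down(np.pi+np.radians(16.5)); move([537.8,-279.8,70],R); move([537.8,-279.8,7],R)
c=optics.get_calibration("wrist"); im=optics.capture("wrist"); cv2.imwrite("pics/w7.png",im[...,::-1])
o=np.array([545.5,-277.5]);u=np.array([.959,.284])
for s in(-39,-13,13,39): print(proj(c,np.r_[o+s*u,16]).round(1))
E
```

```text
t 27.65 p [ 486.6 -259.5  171. ] rot [ 3.136 -0.005 -2.853] q [-0.63  0.44  1.53 -0.    1.18 -2.49] F [ 0.8  0.8 -0.2] w 92.0 0.0
offset [-0.3651, -0.2879, 0.8379] rot [0.00085, -0.00085, 9e-05] rows>= 1.8
offset [-0.3679, -0.2907, 1.3629] rot [0.00085, -0.00085, 9e-05] rows>= 2.8
[[267.4 240.5]]
[[268.4 270.9]]
[[269.3 300. ]]
[[270.2 327.8]]
```

View pics/w7.png

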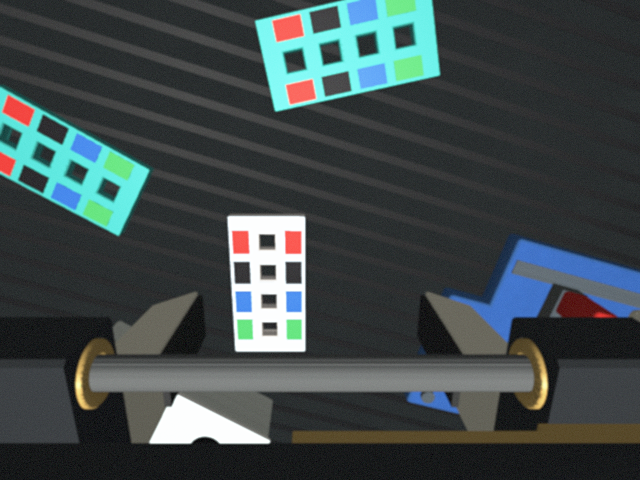

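Wrist view: the panel is square with the tool, holes at (267,242) to (269,329), within about 1 px of the prediction.

send_rows(
  offset=[
    [-0.2, -0.15, 0.3],
    [-0.375, -0.29, 0.7],
    [-0.375, -0.29, 0.84],
    [-0.375, -0.29, 0.84],
  ],
  delta_rot=[
    [0, 0, 0],
    [0, 0, 0],
    [0, 0, 0],
    [0, 0, 0],
  ],
)

```text
time: 28.2
tool_pos: [538.4, -279.5, 70.3]
tcp_rot: [3.136, -0.005, -2.853]
contact_force: [0.1, -0.9, -0.4]
grip_width: 91.9
finger_force: 0.0
```

send_rows(
  offset=[
    [0, 0, 0.2],
    [0, 0, 0.35],
    [0, 0, 0.48],
    [0, 0, 0.525],
    [0, 0, 0.525],
    [0, 0, 0.525],
  ],
  delta_rot=[
    [0, 0, 0],
    [0, 0, 0],
    [0, 0, 0],
    [0, 0, 0],
    [0, 0, 0],
    [0, 0, 0],
  ],
)

```text
time: 28.95
tool_pos: [539.2, -279.9, 7.1]
tcp_rot: [3.138, -0.004, -2.852]
contact_force: [0.3, -0.9, 0.2]
grip_width: 91.8
finger_force: 0.0
```

send_rows(
  offset=[
    [0, 0, 0],
    [0, 0, 0],
    [0, 0, 0],
    [0, 0, 0],
    [0, 0, 0],
    [0, 0, 0],
  ],
  delta_rot=[
    [0, 0, 0],
    [0, 0, 0],
    [0, 0, 0],
    [0, 0, 0],
    [0, 0, 0],
    [0, 0, 0],
  ],
  grip=0,
)

```text
time: 29.7
tool_pos: [538.9, -279.6, 6.6]
tcp_rot: [3.137, -0.005, -2.852]
contact_force: [0.4, -0.3, 1.2]
grip_width: 59.2
finger_force: 30.0
```

```bash
python3 - <<'E'
from h import *
st(); R=down(np.pi*.75+.1); move([537.8,-279.8,170],R); 
E
```

```text
t 29.7 p [ 538.9 -279.6    6.6] rot [ 3.137 -0.005 -2.852] q [-0.6   0.73  1.52 -0.    0.9  -2.46] F [ 0.4 -0.3  1.2] w 59.2 30.0
offset [0.0156, 0.0077, -1.3618] rot [0.00033, -0.00106, 0.15515] rows>= 5.2
```

```bash
python3 - <<'E'
from h import *
c=np.load("w4.npy",allow_pickle=True).item()
for u in [(336,262.5),(473,262.5),(338,324.5)]: print("w4",atz(c,u,80).round(1))
ct=optics.get_calibration("top"); im=optics.capture("top"); cv2.imwrite("pics/t8.png",cv2.resize(im[190:310,200:360,::-1],None,fx=5,fy=5,interpolation=2))
g=im.min(2).astype(int)
for r in finder.silhouettes("box","top")[:1]:
    cn=max(cv2.findContours(r["region"].astype(np.uint8),0,2)[0],key=cv2.contourArea); m=cv2.minAreaRect(cn); print(m,atz(ct,m[0],80).round(1),[atz(ct,p,80)[:2].round(1).tolist() for p in cv2.boxPoints(m)])
for t,z in(("fixed_face",20),("jaw_face",20),("box_open",80)): print(t,[atz(ct,x["uv"],z).round(1).tolist() for x in finder.pinpoint(t,"top")[:1]])
E
```

```text
w4 [528.5 -39.8  80. ]
w4 [528.6  80.   80. ]
w4 [588.8 -36.9  80. ]
((267.0, 238.0), (34.0, 62.0), 90.0) [552.8  29.1  80. ] [[584.6, 89.7], [587.1, -29.8], [521.1, -31.2], [518.8, 87.4]]
fixed_face [[557.5, 86.6, 20.0]]
jaw_face [[561.4, -29.9, 20.0]]
box_open [[557.8, 27.6, 80.0]]
```

View pics/t8.png

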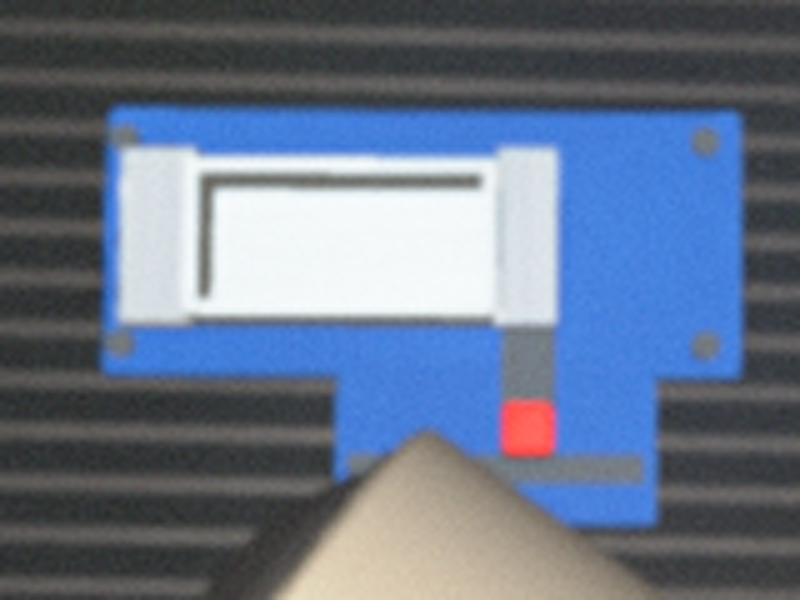

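Top crop: the box is held open side up between both jaws with no gap at either end. I lift the cover and check how it sits in the hand.

send_rows(
  offset=[
    [0, 0, -0.1],
    [0, 0, -0.3],
    [0, 0, -0.6],
    [0, 0, -1],
    [0, 0, -1],
    [0, 0, -1],
  ],
  delta_rot=[
    [0, 0, 0],
    [0, 0, 0],
    [0, 0, 0],
    [0, 0, 0],
    [0, 0, 0],
    [0, 0, 0],
  ],
)

```text
time: 30.7
tool_pos: [539.0, -279.5, 126.1]
tcp_rot: [3.136, -0.006, -2.852]
contact_force: [0.6, 1.0, -2.7]
grip_width: 59.8
finger_force: 30.0
```

send_rows(
  offset=[
    [0, 0, -0.1],
    [0, 0, -0.2],
    [0, 0, -0.3],
    [0, 0, -0.3],
    [0, 0, -0.3],
    [0, 0, -0.3],
    [0, 0, -0.3],
  ],
  delta_rot=[
    [0, 0, 0.02],
    [0, 0, 0.045],
    [0, 0, 0.07],
    [0, 0, 0.095],
    [0, 0, 0.12],
    [0, 0, 0.148],
    [0, 0, 0.148],
  ],
)

```text
time: 31.58
tool_pos: [539.0, -279.5, 160.6]
tcp_rot: [-3.141, -0.011, 2.503]
contact_force: [-0.1, -0.3, -1.2]
grip_width: 59.6
finger_force: 30.0
```

send_rows(
  offset=[
    [0, 0, 0],
    [0, 0, 0],
    [0, 0, 0],
    [0, 0, 0],
    [0, 0, 0],
    [0, 0, 0],
    [0, 0, 0],
  ],
  delta_rot=[
    [0, 0, 0.02],
    [0, 0, 0.045],
    [0, 0, 0.07],
    [0, 0, 0.095],
    [0, 0, 0.12],
    [0, 0, 0.148],
    [0, 0, 0.148],
  ],
)

```text
time: 32.45
tool_pos: [539.4, -279.8, 161.5]
tcp_rot: [-3.134, -0.004, 1.576]
contact_force: [-0.1, -0.2, -2.6]
grip_width: 59.7
finger_force: 30.0
```

```bash
python3 - <<'E'
from cover import *
st(); p,R=pose()
c=optics.get_calibration("wrist"); im=optics.capture("wrist"); cv2.imwrite("pics/w9.png",im[...,::-1]); np.save("w9.npy",c)
o,a=fit(holes(c,p[2]+9,p[:2],100))
print("cover in tool",R.inv().apply(np.r_[o,p[2]+9]-p).round(1), "angle rel tool x",np.degrees(a)-np.degrees(get_obs()["tcp_rot"][2]))
move([558.6,36.4,160],down(np.pi/2+.01))
E
```

```text
t 32.45 p [ 539.4 -279.8  161.5] rot [-3.134 -0.004  1.576] q [-0.6   0.55  1.37 -0.    1.23 -0.61] F [-0.1 -0.2 -2.6] w 59.7 30.0
red [313.9 256.5] [ 539.9 -250.2  170.5] 0.83
black [312.4 314.5] [ 539.5 -275.   170.5] 0.69
blue [309.8 422.8] [ 538.7 -328.3  170.5] 0.32
green [310.2 419.3] [ 538.9 -326.4  170.5] 0.84
origin [ 539.3 -295. ] angle -90.81 scale 1.084
cover in tool [-15.1  -0.2  -9.1] angle rel tool x -180.9840955384357
offset [2.6364, 0.166, 0.0275] rot [-0.00101, -0.00057, -0.00109] rows>= 5.1
```

View pics/w9.png

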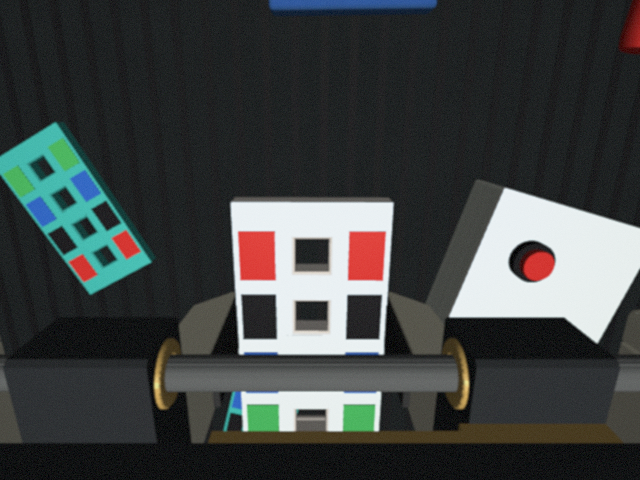

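Wrist view: the panel is held level and square, patches up, with the red hole at (312,254) and the black hole at (312,316). I carry it over the box.

send_rows(
  offset=[
    [0.3, 0.02, 0],
    [0.7, 0.04, 0],
    [0.88, 0.055, 0],
    [0.88, 0.055, 0],
  ],
  delta_rot=[
    [0, 0, 0],
    [0, 0, 0],
    [0, 0, 0],
    [0, 0, 0],
  ],
)

```text
time: 33.2
tool_pos: [546.6, -173.4, 163.1]
tcp_rot: [-3.136, -0.003, 1.575]
contact_force: [-0.9, -0.2, -2.0]
grip_width: 59.1
finger_force: 30.0
```

send_rows(
  offset=[
    [0.3, 0.02, 0],
    [0.7, 0.04, 0],
    [0.88, 0.055, 0],
    [0.88, 0.055, 0],
  ],
  delta_rot=[
    [0, 0, 0],
    [0, 0, 0],
    [0, 0, 0],
    [0, 0, 0],
  ],
)

```text
time: 33.7
tool_pos: [553.3, -68.9, 163.2]
tcp_rot: [-3.136, -0.003, 1.573]
contact_force: [0.2, -0.8, -1.2]
grip_width: 59.4
finger_force: 30.0
```

send_rows(
  offset=[
    [0.3, 0.02, 0],
    [0.6, 0.04, 0],
    [0.8, 0.055, 0],
    [0.88, 0.055, 0],
    [0.88, 0.055, 0],
    [0.88, 0.055, 0],
  ],
  delta_rot=[
    [0, 0, 0],
    [0, 0, 0],
    [0, 0, 0],
    [0, 0, 0],
    [0, 0, 0],
    [0, 0, 0],
  ],
)

```text
time: 34.45
tool_pos: [559.6, 35.3, 163.4]
tcp_rot: [-3.136, -0.003, 1.57]
contact_force: [0.2, 0.4, -2.1]
grip_width: 59.7
finger_force: 30.0
```

```bash
python3 - <<'E'
from cover import *
st(); p,R=pose()
ct=optics.get_calibration("wrist"); im=optics.capture("wrist"); cv2.imwrite("pics/w10.png",im[...,::-1]); np.save("w10.npy",ct)
c9=np.load("w9.npy",allow_pickle=True).item()
for u in((232,203),(392,203)): print("end edge", atz(c9,u,161.5+9.3).round(1))
move([558.6,37,95],down(np.pi/2+.01))
E
```

```text
t 34.45 p [559.6  35.3 163.4] rot [-3.136e+00 -3.000e-03  1.570e+00] q [-0.07  0.47  1.51  0.    1.17 -0.08] F [ 0.2  0.4 -2.1] w 59.7 30.0
end edge [ 509.3 -229.3  170.8]
end edge [ 568.7 -228.9  170.8]
offset [0.0111, -0.0047, 0.5701] rot [-0.00096, -0.00048, -0.00173] rows>= 1.1
```

View pics/w10.png

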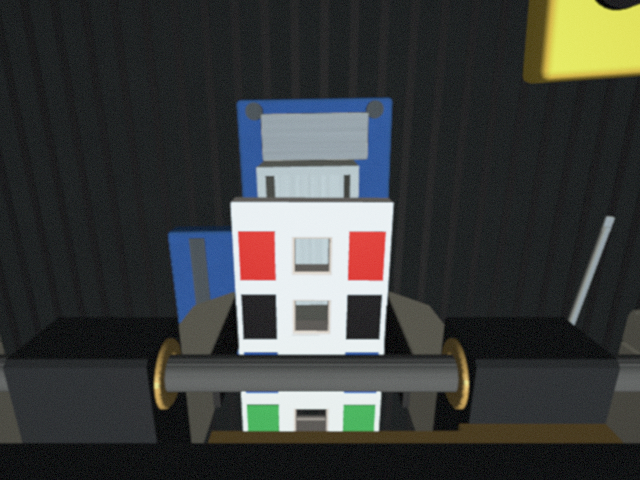

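```bash
python3 - <<'E'
from h import *
c=np.load("w10.npy",allow_pickle=True).item(); im=cv2.imread("pics/w10.png").astype(int).sum(2)
print("col300 rows",[(r,im[r,290]) for r in range(108,206,3)])
for u,z in (((257,167),80),((359,167),80),((232,203),172.8),((392,203),172.8),((261,161),44),((368,159),44)): print(u,atz(c,u,z).round(1))
E
```

```text
col300 rows [(108, np.int64(302)), (111, np.int64(291)), (114, np.int64(464)), (117, np.int64(502)), (120, np.int64(481)), (123, np.int64(496)), (126, np.int64(490)), (129, np.int64(485)), (132, np.int64(498)), (135, np.int64(484)), (138, np.int64(489)), (141, np.int64(487)), (144, np.int64(478)), (147, np.int64(490)), (150, np.int64(491)), (153, np.int64(477)), (156, np.int64(492)), (159, np.int64(455)), (162, np.int64(228)), (165, np.int64(262)), (168, np.int64(584)), (171, np.int64(583)), (174, np.int64(587)), (177, np.int64(587)), (180, np.int64(583)), (183, np.int64(586)), (186, np.int64(586)), (189, np.int64(589)), (192, np.int64(585)), (195, np.int64(585)), (198, np.int64(311)), (201, np.int64(364)), (204, np.int64(724))]
(257, 167) [526.9  88.4  80. ]
(359, 167) [586.6  88.5  80. ]
(232, 203) [529.9  86.1 172.8]
(392, 203) [589.2  86.1 172.8]
(261, 161) [524.7  88.2  44. ]
(368, 159) [596.3  89.6  44. ]
```

Camera compare: box mouth end edge at y=88.5 with centre x about 557.5; the cover needs +2.3 mm in y and −1.8 mm in x. Now I lower it.

send_rows(
  offset=[
    [0.019, -0.015, 0.2],
    [0.019, -0.015, 0.4],
    [0.019, -0.015, 0.54],
    [0.019, -0.015, 0.595],
    [0.019, -0.015, 0.595],
    [0.019, -0.015, 0.595],
  ],
  delta_rot=[
    [-0.001, -0.0005, -0.0017],
    [-0.001, -0.0005, -0.0017],
    [-0.001, -0.0005, -0.0017],
    [-0.001, -0.0005, -0.0017],
    [-0.001, -0.0005, -0.0017],
    [-0.001, -0.0005, -0.0017],
  ],
)

```text
time: 35.25
tool_pos: [557.8, 39.0, 92.9]
tcp_rot: [3.14, -0.0, 1.582]
contact_force: [0.8, -0.3, -1.2]
grip_width: 59.4
finger_force: 30.0
```

send_rows(
  offset=[
    [0, 0, 0.02],
    [0, 0, 0.04],
    [0, 0, 0.055],
    [0, 0, 0.065],
    [0, 0, 0.065],
  ],
  delta_rot=[
    [0, 0, 0],
    [0, 0, 0],
    [0, 0, 0],
    [0, 0, 0],
    [0, 0, 0],
  ],
)

```text
time: 35.88
tool_pos: [557.2, 39.3, 84.2]
tcp_rot: [3.142, -0.0, 1.582]
contact_force: [-0.2, -0.0, -1.1]
grip_width: 59.8
finger_force: 30.0
```

send_rows(
  offset=[
    [-0.013, 0.004, 0.0],
    [-0.013, 0.004, 0.01],
    [-0.013, 0.004, 0.02],
    [-0.013, 0.004, 0.03],
    [-0.013, 0.004, 0.03],
  ],
  delta_rot=[
    [0, 0, 0],
    [0, 0, 0],
    [0, 0, 0],
    [0, 0, 0],
    [0, 0, 0],
  ],
)

```text
time: 36.5
tool_pos: [557.7, 37.7, 80.7]
tcp_rot: [3.141, -0.0, 1.582]
contact_force: [-0.2, 0.4, -1.3]
grip_width: 59.8
finger_force: 30.0
```

send_rows(
  offset=[
    [0, 0, 0.006],
    [0, 0, 0.012],
    [0, 0, 0.012],
  ],
  delta_rot=[
    [0, 0, 0],
    [0, 0, 0],
    [0, 0, 0],
  ],
)

```text
time: 36.88
tool_pos: [557.9, 37.7, 80.6]
tcp_rot: [3.14, -0.0, 1.582]
contact_force: [-5.8, -0.3, 9.8]
grip_width: 59.8
finger_force: 30.0
```

send_rows(
  offset=[
    [0, 0, 0],
    [0, 0, 0],
    [0, 0, 0],
    [0, 0, 0],
    [0, 0, -0.1],
    [0, 0, -0.5],
    [0, 0, -1],
    [0, 0, -1],
  ],
  delta_rot=[
    [0, 0, 0],
    [0, 0, 0],
    [0, 0, 0],
    [0, 0, 0],
    [0, 0, 0],
    [0, 0, 0],
    [0, 0, 0],
    [0, 0, 0],
  ],
  grip=1,
)

```text
time: 37.88
tool_pos: [560.5, 37.5, 205.2]
tcp_rot: [3.13, 0.001, 1.582]
contact_force: [0.1, -0.1, 0.4]
grip_width: 91.5
finger_force: 0.0
```

send_rows(
  offset=[
    [-0.45, 0, -0.4],
    [-0.45, 0, -0.4],
    [-0.45, 0, -0.4],
    [-0.45, 0, -0.4],
  ],
  delta_rot=[
    [0, 0, 0],
    [0, 0, 0],
    [0, 0, 0],
    [0, 0, 0],
  ],
)

```text
time: 38.38
tool_pos: [557.6, -15.5, 245.8]
tcp_rot: [-3.139, -0.001, 1.582]
contact_force: [0.0, 0.0, -0.4]
grip_width: 91.9
finger_force: 0.0
```

```bash
python3 - <<'E'
from cover import *
st(); p,R=pose()
c=optics.get_calibration("wrist"); im=optics.capture("wrist"); cv2.imwrite("pics/w11.png",im[...,::-1]); np.save("w11.npy",c)
fit(holes(c,90,np.array([558,29.])))
E
```

```text
t 38.38 p [557.6 -15.5 245.8] rot [-3.139e+00 -1.000e-03  1.582e+00] q [-0.17  0.39  1.4   0.    1.36 -0.18] F [ 0.   0.  -0.4] w 91.9 0.0
red [313.3 111.1] [557.2  69.4  90. ] 0.79
black [313.4 184.8] [558.   15.4  90. ] 0.63
blue [311.6 185.7] [556.6  14.6  90. ] 0.65
green [307.9 216.6] [554.   -9.9  90. ] 0.91
origin [556.5  22.4] angle -92.62 scale 0.918
```

View pics/w11.png

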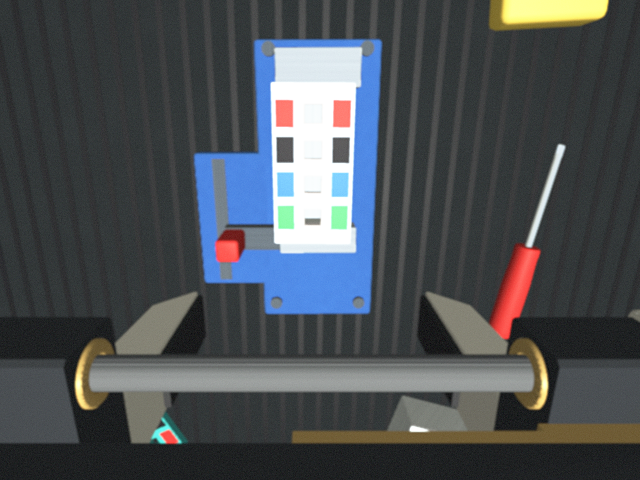

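Wrist view: the panel sits on the box, patches up. Patch pairs: red row 113, black row 150, blue row 184, green row 217, columns about 285 and 341.

```bash
cat > patches.py <<'E'
from cover import *
def patches(im,c,roi,z=90,show=True):
    x0,y0,x1,y1=roi; s=im[y0:y1,x0:x1].astype(int); h=cv2.cvtColor(s.astype(np.uint8),cv2.COLOR_RGB2HSV); H,S,V=h[...,0],h[...,1],h[...,2]
    M={"red":((H<10)|(H>170))&(S>120),"black":(V<75),"blue":(H>90)&(H<125)&(S>100),"green":(H>40)&(H<85)&(S>90)}
    out={}
    for k,m in M.items():
        n,l,st_,ce=cv2.connectedComponentsWithStats(m.astype(np.uint8))
        ok=[i for i in range(1,n) if 120<st_[i,4]<900 and 0.5<st_[i,2]/st_[i,3]<1.6]
        P=np.array([atz(c,ce[i]+[x0,y0],z)[:2] for i in ok])
        best=[(a,b) for a in range(len(P)) for b in range(a) if abs(np.linalg.norm(P[a]-P[b])-40)<6]
        if show: print(k,[(ce[i]+[x0,y0]).round(1).tolist() for i in ok],[p.round(1).tolist() for p in P])
        if best: out[k]=(P[best[0][0]]+P[best[0][1]])/2
    return out
E
python3 - <<'E'
from patches import *
c=np.load("w11.npy",allow_pickle=True).item(); im=cv2.imread("pics/w11.png")[...,::-1]
o=patches(im,c,(274,85,353,240)); print(o); fit(o)
for u in((271.5,82.5),(356,82.5),(274.5,243),(352.5,243)): print(atz(c,u,90).round(1))
E
```

```text
red [[283.7, 112.8], [341.5, 113.3]] [[535.5, 67.9], [577.9, 68.1]]
black [] []
blue [[285.0, 184.0], [339.8, 184.2]] [[536.1, 15.7], [578.3, 16.1]]
green [[285.6, 216.7], [338.9, 217.4]] [[536.4, -10.1], [578.5, -10.2]]
{'red': array([556.71208685,  68.0079754 ]), 'blue': array([557.20943728,  15.90216485]), 'green': array([557.42779621, -10.15195729])}
origin [557.1  28.9] angle -89.47 scale 1.002
[526.9  88.5  90. ]
[587.5  89.2  90. ]
[527.3 -32.   90. ]
[590.1 -31.2  90. ]
```

send_rows(
  offset=[
    [0.71, -0.12, 0],
    [0.71, -0.12, 0],
    [0.71, -0.12, 0],
  ],
  delta_rot=[
    [0, 0, 0],
    [0, 0, 0],
    [0, 0, 0],
  ],
)

```text
time: 39.0
tool_pos: [542.5, 70.4, 247.2]
tcp_rot: [3.142, -0.0, 1.585]
contact_force: [0.4, -1.7, 1.3]
grip_width: 91.9
finger_force: 0.0
```

send_rows(
  offset=[
    [0.71, -0.12, 0],
    [0.71, -0.12, 0],
    [0.71, -0.12, 0],
  ],
  delta_rot=[
    [0, 0, 0],
    [0, 0, 0],
    [0, 0, 0],
  ],
)

```text
time: 39.38
tool_pos: [527.6, 154.2, 247.1]
tcp_rot: [3.141, 0.0, 1.584]
contact_force: [-0.4, -0.8, 0.3]
grip_width: 91.8
finger_force: 0.0
```

send_rows(
  offset=[
    [0.71, -0.12, 0],
    [0.71, -0.12, 0],
    [0.71, -0.12, 0],
    [0.71, -0.12, 0],
  ],
  delta_rot=[
    [0, 0, 0],
    [0, 0, 0],
    [0, 0, 0],
    [0, 0, 0],
  ],
)

```text
time: 39.88
tool_pos: [512.9, 237.0, 247.1]
tcp_rot: [3.141, 0.001, 1.581]
contact_force: [0.9, 0.1, 0.5]
grip_width: 91.7
finger_force: 0.0
```

```bash
python3 - <<'E'
from h import *
st()
c=optics.get_calibration("wrist"); im=optics.capture("wrist"); cv2.imwrite("pics/w12.png",im[...,::-1]); np.save("w12.npy",c)
for t,z in {"rack":0,"post_red":62,"post_black":62,"post_blue":62,"post_green":62}.items():
    print(t,[(np.round(x["uv"],1).tolist(),round(x["confidence"],2),atz(c,x["uv"],z).round(1).tolist()) for x in finder.pinpoint(t,"wrist")[:2]])
E
```

```text
t 39.88 p [512.9 237.  247.1] rot [3.141e+00 1.000e-03 1.581e+00] q [ 0.3   0.4   1.38 -0.    1.36  0.29] F [0.9 0.1 0.5] w 91.7 0.0
rack [([330.8, 157.0], 0.69, [531.0, 280.1, 0.0]), ([252.7, 166.0], 0.45, [454.5, 270.6, 0.0])]
post_red [([359.3, 400.7], 0.23, [562.6, 46.2, 62.0])]
post_black [([253.9, 162.4], 0.84, [464.4, 281.0, 62.0])]
post_blue [([360.9, 163.6], 0.6, [553.1, 280.9, 62.0])]
post_green []
```

View pics/w12.png

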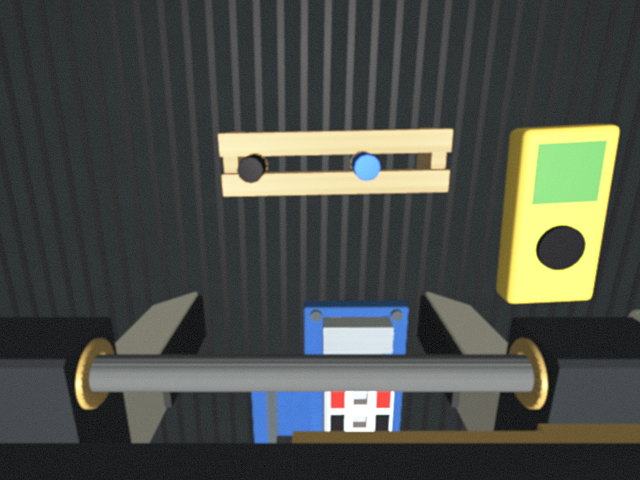

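That was my 15th view, one over the limit of 14, so I view no more pictures and measure numerically from here. The blue head top is at (367,166) and the black at (251,169).

```bash
python3 - <<'E'
from h import *
c=np.load("w12.npy",allow_pickle=True).item(); im=cv2.imread("pics/w12.png")[...,::-1]; h=cv2.cvtColor(im[140:195,230:400],cv2.COLOR_RGB2HSV)
b=(h[...,0]>95)&(h[...,0]<125)&(h[...,1]>110)
ys,xs=np.nonzero(b); print("blue",xs.min()+230,xs.max()+230,ys.min()+140,ys.max()+140,xs.mean()+230,ys.mean()+140)
top=b&(h[...,2]>150); ys,xs=np.nonzero(top); print("bluetop",xs.min()+230,xs.max()+230,ys.min()+140,ys.max()+140); u=((xs.min()+xs.max())/2+230,(ys.min()+ys.max())/2+140); print(atz(c,u,96).round(1))
k=(h[...,2]<60); k[:, 60:]=0; n,l,s,ce=cv2.connectedComponentsWithStats(k.astype(np.uint8)); print([(s[i].tolist()) for i in range(1,n) if s[i,4]>100])
print("black",atz(c,(251,169),96).round(1),"blue",atz(c,(367,166.5),96).round(1))
for u in((219,133),(452,128.5),(449.5,192),(222,196),(320,154),(320,172)): print("board",u,atz(c,u,62).round(1))
E
```

```text
blue 257 381 153 179 365.78702163061564 165.70049916805326
bluetop 353 380 154 179
[553.3 282.6  96. ]
[[37, 17, 12, 14, 126]]
black [466.8 279.8  96. ] blue [553.7 282.6  96. ]
board (219, 133) [436.8 304.2  62. ]
board (452, 128.5) [625.4 309.7  62. ]
board (449.5, 192) [629.3 257.9  62. ]
board (222, 196) [436.4 252.5  62. ]
board (320, 154) [519.1 288.3  62. ]
board (320, 172) [519.3 273.6  62. ]
```

send_rows(
  offset=[
    [0.378, 0.338, 0.3],
    [0.378, 0.338, 0.8],
    [0.378, 0.338, 0.9],
    [0.378, 0.338, 0.9],
    [0.378, 0.338, 0.9],
  ],
  delta_rot=[
    [0, 0, 0],
    [0, 0, 0],
    [0, 0, 0],
    [0, 0, 0],
    [0, 0, 0],
  ],
)

```text
time: 40.8
tool_pos: [553.5, 284.6, 142.1]
tcp_rot: [3.137, -0.002, 1.581]
contact_force: [0.4, -0.3, -0.6]
grip_width: 91.9
finger_force: 0.0
```

```bash
python3 - <<'E'
from h import *
st(); move([553.5,282.4,66.5],down(np.pi/2+.01))
E
```

```text
t 40.8 p [553.5 284.6 142.1] rot [ 3.137e+00 -2.000e-03  1.581e+00] q [0.35 0.59 1.36 0.   1.19 0.34] F [ 0.4 -0.3 -0.6] w 91.9 0.0
offset [-0.0196, -0.0033, 0.6303] rot [0.0007, -0.00026, 9e-05] rows>= 1.2
```

send_rows(
  offset=[
    [-0.018, 0, 0.25],
    [-0.018, 0, 0.45],
    [-0.018, 0, 0.57],
    [-0.018, 0, 0.62],
    [-0.018, 0, 0.62],
    [-0.018, 0, 0.62],
  ],
  delta_rot=[
    [0, 0, 0],
    [0, 0, 0],
    [0, 0, 0],
    [0, 0, 0],
    [0, 0, 0],
    [0, 0, 0],
  ],
)

```text
time: 41.55
tool_pos: [552.9, 282.7, 65.9]
tcp_rot: [3.14, -0.001, 1.582]
contact_force: [0.3, -0.1, 0.5]
grip_width: 91.9
finger_force: 0.0
```

send_rows(
  offset=[
    [0, 0, 0],
    [0, 0, 0],
    [0, 0, 0],
    [0, 0, 0],
    [0, 0, 0],
    [0, 0, 0],
    [0, 0, 0],
    [0, 0, 0],
  ],
  delta_rot=[
    [0, 0, 0],
    [0, 0, 0],
    [0, 0, 0],
    [0, 0, 0],
    [0, 0, 0],
    [0, 0, 0],
    [0, 0, 0],
    [0, 0, 0],
  ],
  grip=0,
)

```text
time: 42.55
tool_pos: [552.4, 282.5, 64.9]
tcp_rot: [3.141, -0.0, 1.582]
contact_force: [0.4, -0.3, 0.2]
grip_width: 19.5
finger_force: 30.0
```

```bash
python3 - <<'E'
from h import *
st(); move([557.2,15.9,170],down(np.pi/2+.01))
E
```

```text
t 42.55 p [552.4 282.5  64.9] rot [ 3.141 -0.     1.582] q [0.35 0.67 1.44 0.   1.03 0.34] F [ 0.4 -0.3  0.2] w 19.5 30.0
offset [-2.2213, 0.0155, -0.8766] rot [7e-05, -4e-05, 0.00017] rows>= 4.6
```

send_rows(
  offset=[
    [0, 0, -0.15],
    [0, 0, -0.4],
    [0, 0, -0.7],
    [0, 0, -0.88],
    [0, 0, -0.88],
  ],
  delta_rot=[
    [0, 0, 0],
    [0, 0, 0],
    [0, 0, 0],
    [0, 0, 0],
    [0, 0, 0],
  ],
)

```text
time: 43.18
tool_pos: [553.5, 282.9, 173.5]
tcp_rot: [3.136, -0.002, 1.582]
contact_force: [-0.3, 0.2, -0.5]
grip_width: 19.4
finger_force: 30.0
```

send_rows(
  offset=[
    [-0.3, 0.005, 0],
    [-0.74, 0.005, 0],
    [-0.74, 0.005, 0],
  ],
  delta_rot=[
    [0, 0, 0],
    [0, 0, 0],
    [0, 0, 0],
  ],
)

```text
time: 43.55
tool_pos: [553.5, 190.5, 169.6]
tcp_rot: [-3.14, 0.001, 1.578]
contact_force: [-0.0, 0.2, 0.5]
grip_width: 19.4
finger_force: 30.0
```

send_rows(
  offset=[
    [-0.3, 0.005, 0],
    [-0.74, 0.005, 0],
    [-0.74, 0.005, 0],
  ],
  delta_rot=[
    [0, 0, 0],
    [0, 0, 0],
    [0, 0, 0],
  ],
)

```text
time: 43.92
tool_pos: [555.4, 102.6, 169.8]
tcp_rot: [-3.141, 0.0, 1.578]
contact_force: [0.2, 0.1, -0.8]
grip_width: 19.5
finger_force: 30.0
```

send_rows(
  offset=[
    [-0.3, 0.005, 0],
    [-0.6, 0.005, 0],
    [-0.74, 0.005, 0],
    [-0.74, 0.005, 0],
    [-0.74, 0.005, 0],
    [-0.74, 0.005, 0],
  ],
  delta_rot=[
    [0, 0, 0],
    [0, 0, 0],
    [0, 0, 0],
    [0, 0, 0],
    [0, 0, 0],
    [0, 0, 0],
  ],
)

```text
time: 44.68
tool_pos: [557.1, 17.3, 170.4]
tcp_rot: [3.141, -0.001, 1.583]
contact_force: [-0.7, -1.0, -0.2]
grip_width: 19.5
finger_force: 30.0
```

```bash
python3 - <<'E'
from patches import *
st(); p,R=pose()
c=optics.get_calibration("wrist"); im=optics.capture("wrist"); cv2.imwrite("pics/w13.png",im[...,::-1]); np.save("w13.npy",c)
z=p[2]+31
print("TCP-axis at head top projects",proj(c,np.r_[p[:2],z]).round(1),"under",proj(c,np.r_[p[:2],z-34]).round(1),"tip",proj(c,np.r_[p[:2],z-74]).round(1))
for y in(-10,10): print("ellipse y",proj(c,p+R.apply([y,0,-31])).round(1))
for s in finder.silhouettes("post_blue","wrist")[:2]: print(s["box"],s["confidence"])
h=cv2.cvtColor(im,cv2.COLOR_RGB2HSV); b=((h[...,0]>95)&(h[...,0]<125)&(h[...,1]>110)).astype(np.uint8)
n,l,s,ce=cv2.connectedComponentsWithStats(b)
for i in range(1,n):
    if s[i,4]>150: print("blue",s[i].tolist(),ce[i].round(1), int(h[...,2][l==i].mean()))
for r in range(230,350,6): print(r,im[r,312].tolist(),end=";")
patches(im,c,(200,60,420,300))
E
```

```text
t 44.67 p [557.1  17.3 170.4] rot [ 3.141e+00 -1.000e-03  1.583e+00] q [-0.11  0.45  1.52  0.    1.17 -0.12] F [-0.7 -1.  -0.2] w 19.5 30.0
TCP-axis at head top projects [[312.1 355.2]] under [[312.  311.7]] tip [[312.  277.1]]
ellipse y [[312.1 379.2]]
ellipse y [[312.2 330.4]]
[284.6, 272.8, 341.4, 355.3] 0.68
blue [170, 70, 227, 249, 15897] [281.6 198.4] 169
blue [272, 238, 22, 30, 616] [282.2 252.4] 233
blue [341, 238, 21, 30, 599] [350.8 251.9] 234
blue [283, 300, 58, 56, 2558] [311.1 331.1] 125
230 [249, 251, 252];236 [248, 251, 252];242 [223, 230, 231];248 [217, 227, 230];254 [216, 228, 231];260 [105, 101, 96];266 [248, 252, 253];272 [242, 248, 251];278 [91, 71, 40];284 [91, 75, 43];290 [91, 72, 39];296 [92, 73, 39];302 [26, 47, 83];308 [19, 41, 77];314 [20, 44, 78];320 [19, 41, 79];326 [10, 37, 75];332 [37, 68, 120];338 [71, 131, 228];344 [64, 126, 225];red [[280.1, 167.0], [352.9, 167.0]] [[537.9, 70.4], [580.0, 70.9]]
black [[281.3, 211.3], [351.6, 211.0]] [[538.4, 44.2], [580.4, 44.9]]
blue [[282.3, 252.5], [350.7, 252.5]] [[538.8, 18.2], [581.0, 18.7]]
green [[283.9, 286.9], [350.4, 286.2]] [[539.6, -4.8], [581.7, -3.7]]
```

```bash
python3 - <<'E'
from patches import *
L=[]
for i in range(4):
    c=optics.get_calibration("wrist"); p,R=pose(); im=optics.capture("wrist")
    o=patches(im,c,(200,60,420,300),show=False); print(p.round(1),R.as_euler("xyz").round(4),{k:(v-p[:2]).round(1).tolist() for k,v in o.items()})
st()
E
```

```text
[557.1  16.9 170.4] [ 3.1413e+00 -4.0000e-04  1.5829e+00] {'red': [1.9, 53.8], 'black': [2.3, 27.7], 'blue': [2.8, 1.5], 'green': [3.6, -21.4]}
[557.1  16.7 170.4] [ 3.1413e+00 -3.0000e-04  1.5827e+00] {'red': [1.9, 53.9], 'black': [2.3, 27.8], 'blue': [2.8, 1.6], 'green': [3.6, -21.3]}
[557.1  16.6 170.4] [ 3.1413e+00 -3.0000e-04  1.5825e+00] {'red': [1.9, 53.9], 'black': [2.3, 28.0], 'blue': [2.8, 1.8], 'green': [3.6, -21.3]}
[557.1  16.4 170.4] [ 3.1413e+00 -2.0000e-04  1.5823e+00] {'red': [1.9, 54.2], 'black': [2.3, 28.2], 'blue': [2.8, 1.9], 'green': [3.6, -21.2]}
t 44.98 p [557.1  16.3 170.4] rot [ 3.141 -0.     1.582] q [-0.11  0.45  1.52  0.    1.17 -0.12] F [ 0.4 -0.4 -1.1] w 19.3 30.0
```

```bash
python3 - <<'E'
from h import *
for n,rows in(("w11",(60,100,140)),("w13",(100,130,150)),("w2",(75,100,140))):
    c=np.load(n+".npy",allow_pickle=True).item(); im=cv2.imread(f"pics/{n}.png"); h=cv2.cvtColor(im,cv2.COLOR_BGR2HSV)
    b=(h[...,0]>100)&(h[...,0]<130)&(h[...,1]>120)&(h[...,2]>60)
    for r in rows:
        x=np.nonzero(b[r,150:480])[0]+150; L,Rr=atz(c,(x.min(),r),20),atz(c,(x.max()+1,r),20); print(n,r,x.min(),x.max(),L[:2].round(1),Rr[:2].round(1),"mid",((L+Rr)/2)[:2].round(1))
    for col in (272,300,340,365): 
        y=np.nonzero(b[20:200,col])[0]; print("  far edge",col,atz(c,(col,y.min()+20),20)[:2].round(1) if len(y) else None)
E
```

```text
w11 60 254 381 [505.5 111.4] [616.  112.7] mid [560.7 112.1]
w11 100 256 379 [506.3  78.8] [616.3  80.2] mid [561.3  79.5]
w11 140 258 377 [507.1  44.4] [616.6  45.7] mid [561.9  45.1]
  far edge 272 [521.3 128. ]
  far edge 300 [545.1 128.3]
  far edge 340 [579.2 128.7]
  far edge 365 [600.4 128.9]
w13 100 242 395 [506.  108.9] [615.8 110.3] mid [560.9 109.6]
w13 130 243 393 [506.   88.3] [615.9  89.7] mid [560.9  89. ]
w13 150 244 392 [506.2  74. ] [616.2  75.5] mid [561.2  74.7]
  far edge 272 [527.7 128.3]
  far edge 300 [547.3 128.5]
  far edge 340 [575.2 128.9]
  far edge 365 [592.7 129.1]
w2 75 257 373 [505.5 118.5] [616.2 118.9] mid [560.9 118.7]
w2 100 258 372 [505.7  96.2] [616.3  96.6] mid [561.   96.4]
w2 140 260 370 [506.4  58.8] [616.2  59.2] mid [561.3  59. ]
  far edge 272 [520.  128.1]
  far edge 300 [546.3 128.2]
  far edge 340 [583.8 129.2]
  far edge 365 [607.2 129.3]
```

The vise reads the same in both pictures, but the cover has shifted about (+2.6, +2.5) mm within its rib slack. I aim at the newly measured hole.

send_rows(
  offset=[
    [0.01, 0.01, 0.1],
    [0.017, 0.022, 0.2],
    [0.017, 0.022, 0.27],
    [0.017, 0.022, 0.27],
    [0.017, 0.022, 0.27],
    [0.017, 0.022, 0.27],
  ],
  delta_rot=[
    [0, 0, 0],
    [0, 0, 0],
    [0, 0, 0],
    [0, 0, 0],
    [0, 0, 0],
    [0, 0, 0],
  ],
)

```text
time: 45.72
tool_pos: [560.0, 18.1, 138.4]
tcp_rot: [3.141, -0.0, 1.582]
contact_force: [0.4, 0.3, -0.6]
grip_width: 19.3
finger_force: 30.0
```

```bash
python3 - <<'E'
from patches import *
for i in range(2):
    c=optics.get_calibration("wrist"); p,R=pose(); im=optics.capture("wrist")
    o=patches(im,c,(200,60,440,330),show=False); print(p.round(1),{k:v.round(1).tolist() for k,v in o.items()})
st(); cv2.imwrite("pics/w14.png",im[...,::-1])
E
```

```text
[560.   18.1 138.4] {'black': [559.5, 44.6], 'blue': [559.9, 18.4]}
[560.   18.1 138.4] {'black': [559.5, 44.6], 'blue': [559.9, 18.5]}
t 45.83 p [559.9  18.1 138.4] rot [ 3.141 -0.     1.582] q [-0.1   0.49  1.55  0.    1.1  -0.12] F [ 1.3 -0.9 -0.3] w 19.3 30.0
```

send_rows(
  offset=[
    [0.002, 0, 0.04],
    [0.002, 0, 0.08],
    [0.002, 0, 0.12],
    [0.002, 0, 0.12],
  ],
  delta_rot=[
    [0, 0, 0],
    [0, 0, 0],
    [0, 0, 0],
    [0, 0, 0],
  ],
)

```text
time: 46.32
tool_pos: [559.4, 18.4, 123.0]
tcp_rot: [-3.141, -0.0, 1.582]
contact_force: [-0.0, -1.1, 0.0]
grip_width: 19.1
finger_force: 30.0
```

No contact, so the tip is in the hole. I continue down.

send_rows(
  offset=[
    [0, 0, 0.05],
    [0, 0, 0.1],
    [0, 0, 0.15],
    [0, 0, 0.19],
    [0, 0, 0.22],
    [0, 0, 0.235],
    [0, 0, 0.235],
  ],
  delta_rot=[
    [0, 0, 0],
    [0, 0, 0],
    [0, 0, 0],
    [0, 0, 0],
    [0, 0, 0],
    [0, 0, 0],
    [0, 0, 0],
  ],
)

```text
time: 47.2
tool_pos: [559.7, 18.4, 95.4]
tcp_rot: [3.141, -0.0, 1.582]
contact_force: [0.4, 1.0, -0.3]
grip_width: 19.5
finger_force: 30.0
```

send_rows(
  offset=[
    [0, 0, 0.01],
    [0, 0, 0.018],
    [0, 0, 0.018],
  ],
  delta_rot=[
    [0, 0, 0],
    [0, 0, 0],
    [0, 0, 0],
  ],
)

```text
time: 47.58
tool_pos: [559.7, 18.4, 93.2]
tcp_rot: [3.141, -0.0, 1.582]
contact_force: [-0.6, 0.8, -0.3]
grip_width: 19.7
finger_force: 30.0
```

send_rows(
  offset=[
    [0, 0, 0],
    [0, 0, 0],
    [0, 0, 0],
    [0, 0, 0],
    [0, 0, -0.1],
    [0, 0, -0.5],
    [0, 0, -0.9],
    [0, 0, -0.9],
  ],
  delta_rot=[
    [0, 0, 0],
    [0, 0, 0],
    [0, 0, 0],
    [0, 0, 0],
    [0, 0, 0],
    [0, 0, 0],
    [0, 0, 0],
    [0, 0, 0],
  ],
  grip=1,
)

```text
time: 48.58
tool_pos: [562.0, 18.2, 206.3]
tcp_rot: [3.132, 0.001, 1.582]
contact_force: [0.0, -0.6, -0.5]
grip_width: 90.6
finger_force: 0.0
```

send_rows(
  offset=[
    [0.6, -0.3, 0],
    [0.6, -0.3, 0],
    [0.6, -0.3, 0],
  ],
  delta_rot=[
    [0, 0, 0],
    [0, 0, 0],
    [0, 0, 0],
  ],
)

```text
time: 48.95
tool_pos: [522.4, 90.7, 201.1]
tcp_rot: [-3.142, 0.0, 1.584]
contact_force: [0.9, -0.7, 0.9]
grip_width: 91.7
finger_force: 0.0
```

send_rows(
  offset=[
    [0.6, -0.3, 0],
    [0.6, -0.3, 0],
    [0.6, -0.3, 0],
  ],
  delta_rot=[
    [0, 0, 0],
    [0, 0, 0],
    [0, 0, 0],
  ],
)

```text
time: 49.32
tool_pos: [486.5, 161.5, 201.2]
tcp_rot: [3.141, 0.0, 1.583]
contact_force: [0.1, -0.7, -0.3]
grip_width: 92.0
finger_force: 0.0
```

send_rows(
  offset=[
    [0.65, -0.175, 0],
    [0.65, -0.175, 0],
    [0.65, -0.175, 0],
    [0.65, -0.175, 0],
  ],
  delta_rot=[
    [0, 0, 0],
    [0, 0, 0],
    [0, 0, 0],
    [0, 0, 0],
  ],
)

```text
time: 49.82
tool_pos: [465.0, 237.9, 201.2]
tcp_rot: [3.141, 0.001, 1.581]
contact_force: [0.2, -0.1, -0.1]
grip_width: 91.9
finger_force: 0.0
```

```bash
python3 - <<'E'
from h import *
st(); p,R=pose(); c=optics.get_calibration("wrist"); im=optics.capture("wrist"); cv2.imwrite("pics/w15.png",im[...,::-1])
for s in finder.silhouettes("post_black","wrist")[:2]: print(s["box"],s["confidence"])
for n in("post_black",): print([(x["uv"],x["confidence"],atz(c,x["uv"],62).round(1)) for x in finder.pinpoint(n,"wrist")[:2]])
u=proj(c,[466.8,279.8,96])[0]; print("expected head top",u.round(1),proj(c,[476.8,279.8,96]).round(1))
a,b=int(u[1]),int(u[0]); r=im[a-40:a+40,b-50:b+50].max(2)<52; n,l,s,ce=cv2.connectedComponentsWithStats(r.astype(np.uint8)); print([(s[i].tolist(),ce[i].round(1).tolist()) for i in range(1,n) if s[i,4]>150],b-50,a-40)
E
```

```text
t 49.83 p [465.  237.9 201.2] rot [3.141e+00 1.000e-03 1.581e+00] q [ 0.33  0.36  1.57 -0.    1.21  0.32] F [ 0.2 -0.1 -0.1] w 91.9 0.0
[298.7, 160.2, 331.5, 199.7] 0.94
[386.1, 408.8, 463.9, 433.2] 0.33
[([312.5, 171.8], 0.81, array([465.1, 280.6,  62. ]))]
expected head top [315.3 180.1] [[330.8 180.3]]
[] 265 140
```

```bash
python3 - <<'E'
from h import *
c=optics.get_calibration("wrist"); im=cv2.imread("pics/w15.png"); s=None
print(im[150:206:2,315].tolist())
t=np.linspace(0,2*np.pi,40)
for y in (278,279.8,281):
    P=np.concatenate([np.c_[466.8+10*np.cos(t),y+10*np.sin(t),0*t+z] for z in(62,96)]); q=proj(c,P); print(y,q.min(0).round(1),q.max(0).round(1))
move([466.7,279.8,140],down(np.pi/2+.01))
E
```

```text
[[196, 243, 252], [195, 243, 252], [201, 246, 253], [199, 244, 252], [190, 241, 252], [149, 209, 237], [52, 83, 101], [17, 13, 19], [58, 58, 58], [90, 90, 90], [95, 95, 97], [93, 92, 92], [92, 93, 93], [90, 87, 87], [84, 84, 86], [87, 86, 88], [87, 86, 88], [86, 84, 84], [84, 82, 83], [85, 85, 85], [84, 82, 82], [86, 84, 85], [84, 87, 91], [155, 205, 232], [195, 244, 253], [201, 245, 253], [198, 243, 252], [190, 239, 251]]
278 [300.2 161.9] [331.1 198.6]
279.8 [300.2 159.3] [331.1 195.9]
281 [300.2 157.6] [331.2 194. ]
offset [0.347, 0.019, 0.5105] rot [5e-05, 1e-05, -8e-05] rows>= 1.2
```

send_rows(
  offset=[
    [0.2, 0.01, 0.2],
    [0.347, 0.014, 0.5],
    [0.347, 0.014, 0.8],
    [0.347, 0.014, 0.95],
    [0.347, 0.014, 0.95],
    [0.347, 0.014, 0.95],
  ],
  delta_rot=[
    [0, 0, 0],
    [0, 0, 0],
    [0, 0, 0],
    [0, 0, 0],
    [0, 0, 0],
    [0, 0, 0],
  ],
)

```text
time: 50.72
tool_pos: [466.3, 280.8, 88.2]
tcp_rot: [3.14, -0.001, 1.581]
contact_force: [-0.2, 0.2, 0.3]
grip_width: 91.4
finger_force: 0.0
```

```bash
python3 - <<'E'
from h import *
st(); move([466.7,279.8,65.5],down(np.pi/2+.01))
E
```

```text
t 50.73 p [466.3 280.8  88.2] rot [ 3.140e+00 -1.000e-03  1.581e+00] q [0.4  0.52 1.65 0.   0.96 0.39] F [-0.2  0.2  0.3] w 91.4 0.0
offset [-0.0089, 0.0029, 0.1891] rot [0.00026, -0.00012, 7e-05] rows>= 0.4
```

send_rows(
  offset=[
    [-0.007, 0.003, 0.08],
    [-0.007, 0.003, 0.15],
    [-0.007, 0.003, 0.182],
    [-0.007, 0.003, 0.182],
  ],
  delta_rot=[
    [0, 0, 0],
    [0, 0, 0],
    [0, 0, 0],
    [0, 0, 0],
  ],
)

```text
time: 51.22
tool_pos: [465.7, 280.1, 65.1]
tcp_rot: [-3.141, 0.0, 1.582]
contact_force: [0.1, 1.0, -0.1]
grip_width: 91.7
finger_force: 0.0
```

send_rows(
  offset=[
    [0, 0, 0],
    [0, 0, 0],
    [0, 0, 0],
    [0, 0, 0],
    [0, 0, 0],
    [0, 0, 0],
    [0, 0, 0],
    [0, 0, 0],
  ],
  delta_rot=[
    [0, 0, 0],
    [0, 0, 0],
    [0, 0, 0],
    [0, 0, 0],
    [0, 0, 0],
    [0, 0, 0],
    [0, 0, 0],
    [0, 0, 0],
  ],
  grip=0,
)

```text
time: 52.22
tool_pos: [465.9, 280.2, 65.5]
tcp_rot: [3.141, -0.0, 1.582]
contact_force: [-0.2, -0.5, -0.2]
grip_width: 19.6
finger_force: 30.0
```

send_rows(
  offset=[
    [0, 0, -0.15],
    [0, 0, -0.4],
    [0, 0, -0.7],
    [0, 0, -0.88],
    [0, 0, -0.88],
  ],
  delta_rot=[
    [0, 0, 0],
    [0, 0, 0],
    [0, 0, 0],
    [0, 0, 0],
    [0, 0, 0],
  ],
)

```text
time: 52.85
tool_pos: [466.7, 280.5, 172.5]
tcp_rot: [3.138, -0.002, 1.582]
contact_force: [-0.3, 0.2, -0.5]
grip_width: 19.3
finger_force: 30.0
```

```bash
python3 - <<'E'
from h import *
st(); move([559.5,44.5,170],down(np.pi/2+.01))
E
```

```text
t 52.85 p [466.7 280.5 172.5] rot [ 3.138e+00 -2.000e-03  1.582e+00] q [0.4  0.42 1.56 0.   1.16 0.39] F [-0.3  0.2 -0.5] w 19.3 30.0
offset [-1.9753, 0.7518, 0.0201] rot [0.00057, -0.00025, 0.00018] rows>= 4.1
```

send_rows(
  offset=[
    [-0.3, 0.12, 0],
    [-0.66, 0.25, 0],
    [-0.66, 0.25, 0],
  ],
  delta_rot=[
    [0, 0, 0],
    [0, 0, 0],
    [0, 0, 0],
  ],
)

```text
time: 53.22
tool_pos: [497.0, 198.8, 169.5]
tcp_rot: [-3.14, 0.001, 1.578]
contact_force: [-0.5, 0.4, -0.2]
grip_width: 19.5
finger_force: 30.0
```

send_rows(
  offset=[
    [-0.3, 0.12, 0],
    [-0.66, 0.25, 0],
    [-0.66, 0.25, 0],
  ],
  delta_rot=[
    [0, 0, 0],
    [0, 0, 0],
    [0, 0, 0],
  ],
)

```text
time: 53.6
tool_pos: [527.8, 120.8, 169.8]
tcp_rot: [-3.14, 0.0, 1.579]
contact_force: [-0.1, 0.7, -0.1]
grip_width: 19.4
finger_force: 30.0
```

send_rows(
  offset=[
    [-0.3, 0.12, 0],
    [-0.55, 0.22, 0],
    [-0.655, 0.252, 0],
    [-0.655, 0.252, 0],
    [-0.655, 0.252, 0],
    [-0.655, 0.252, 0],
    [-0.655, 0.252, 0],
    [-0.655, 0.252, 0],
  ],
  delta_rot=[
    [0, 0, 0],
    [0, 0, 0],
    [0, 0, 0],
    [0, 0, 0],
    [0, 0, 0],
    [0, 0, 0],
    [0, 0, 0],
    [0, 0, 0],
  ],
)

```text
time: 54.6
tool_pos: [558.6, 44.5, 171.1]
tcp_rot: [3.141, -0.0, 1.582]
contact_force: [-0.8, -0.8, -0.5]
grip_width: 19.4
finger_force: 30.0
```

```bash
python3 - <<'E'
from patches import *
for i in range(2):
    c=optics.get_calibration("wrist"); p,R=pose(); im=optics.capture("wrist")
    o=patches(im,c,(200,60,440,330),show=i==0); print(p.round(1),{k:v.round(1).tolist() for k,v in o.items()})
st(); cv2.imwrite("pics/w16.png",im[...,::-1])
u=proj(c,p+R.apply([10,0,-30.5]))[0]; print("near top edge expected",u.round(1)); r=int(u[1]); print(im[r-10:r+10:1,int(u[0])].max(1).tolist(), "from",r-10)
print(im[320,270:355].max(1).tolist())
E
```

```text
red [[277.9, 212.9], [348.1, 212.8]] [[537.9, 70.2], [580.0, 70.7]]
black [[279.1, 254.1], [347.2, 253.3]] [[538.3, 44.1], [580.5, 45.1]]
blue [[281.4, 288.4], [346.6, 286.7]] [[539.5, 21.0], [581.0, 22.7]]
green [] []
[558.6  44.5 171.1] {'red': [559.0, 70.5], 'black': [559.4, 44.6], 'blue': [560.3, 21.8]}
[558.7  44.3 171.1] {'red': [559.0, 70.5], 'black': [559.4, 44.6], 'blue': [560.3, 21.7]}
t 54.7 p [558.7  44.3 171.1] rot [ 3.141 -0.     1.582] q [-0.06  0.45  1.51  0.    1.18 -0.07] F [-0.5  0.1 -0.7] w 19.2 30.0
near top edge expected [312.2 329.6]
[26, 20, 18, 10, 26, 21, 17, 11, 16, 21, 19, 21, 12, 30, 42, 56, 53, 46, 44, 42] from 319
[100, 104, 100, 97, 99, 99, 102, 98, 91, 61, 26, 19, 21, 21, 27, 25, 15, 20, 18, 21, 9, 16, 17, 16, 7, 11, 19, 17, 12, 13, 23, 20, 13, 20, 16, 25, 15, 19, 10, 10, 17, 23, 20, 10, 23, 15, 16, 19, 19, 25, 21, 17, 20, 14, 21, 20, 9, 17, 27, 24, 12, 11, 14, 19, 7, 5, 0, 10, 24, 22, 10, 22, 30, 54, 84, 99, 102, 97, 102, 96, 103, 101, 98, 99, 103]
```

send_rows(
  offset=[
    [0.01, 0.007, 0.1],
    [0.01, 0.007, 0.2],
    [0.01, 0.007, 0.27],
    [0.01, 0.007, 0.27],
    [0.01, 0.007, 0.27],
  ],
  delta_rot=[
    [0, 0, 0],
    [0, 0, 0],
    [0, 0, 0],
    [0, 0, 0],
    [0, 0, 0],
  ],
)

```text
time: 55.32
tool_pos: [559.7, 45.3, 138.8]
tcp_rot: [3.141, -0.0, 1.582]
contact_force: [0.0, -0.3, -0.4]
grip_width: 19.3
finger_force: 30.0
```

send_rows(
  offset=[
    [0, 0, 0.04],
    [0, 0, 0.08],
    [0, 0, 0.12],
    [0, 0, 0.12],
  ],
  delta_rot=[
    [0, 0, 0],
    [0, 0, 0],
    [0, 0, 0],
    [0, 0, 0],
  ],
)

```text
time: 55.82
tool_pos: [559.2, 45.4, 123.7]
tcp_rot: [-3.141, -0.0, 1.582]
contact_force: [-0.2, 0.2, -0.5]
grip_width: 19.6
finger_force: 30.0
```

send_rows(
  offset=[
    [0, 0, 0.05],
    [0, 0, 0.1],
    [0, 0, 0.15],
    [0, 0, 0.19],
    [0, 0, 0.22],
    [0, 0, 0.235],
    [0, 0, 0.235],
  ],
  delta_rot=[
    [0, 0, 0],
    [0, 0, 0],
    [0, 0, 0],
    [0, 0, 0],
    [0, 0, 0],
    [0, 0, 0],
    [0, 0, 0],
  ],
)

```text
time: 56.7
tool_pos: [559.6, 45.4, 96.0]
tcp_rot: [3.141, -0.0, 1.582]
contact_force: [-0.7, 0.2, -0.4]
grip_width: 19.7
finger_force: 30.0
```

send_rows(
  offset=[
    [0, 0, 0.01],
    [0, 0, 0.018],
    [0, 0, 0.018],
  ],
  delta_rot=[
    [0, 0, 0],
    [0, 0, 0],
    [0, 0, 0],
  ],
)

```text
time: 57.08
tool_pos: [559.5, 45.4, 93.8]
tcp_rot: [3.141, -0.0, 1.582]
contact_force: [-0.7, 0.4, -0.4]
grip_width: 19.3
finger_force: 30.0
```

send_rows(
  offset=[
    [0, 0, 0],
    [0, 0, 0],
    [0, 0, 0],
    [0, 0, 0],
    [0, 0, -0.1],
    [0, 0, -0.5],
    [0, 0, -0.9],
    [0, 0, -0.9],
  ],
  delta_rot=[
    [0, 0, 0],
    [0, 0, 0],
    [0, 0, 0],
    [0, 0, 0],
    [0, 0, 0],
    [0, 0, 0],
    [0, 0, 0],
    [0, 0, 0],
  ],
  grip=1,
)

```text
time: 58.08
tool_pos: [561.8, 45.3, 206.9]
tcp_rot: [3.132, 0.0, 1.582]
contact_force: [0.1, 0.1, 0.3]
grip_width: 90.8
finger_force: 0.0
```

send_rows(
  offset=[
    [-0.6, 0, -0.5],
    [-0.6, 0, -0.5],
    [-0.6, 0, -0.5],
    [-0.6, 0, -0.5],
    [-0.6, 0, -0.5],
  ],
  delta_rot=[
    [0, 0, 0],
    [0, 0, 0],
    [0, 0, 0],
    [0, 0, 0],
    [0, 0, 0],
  ],
)

```text
time: 58.7
tool_pos: [559.7, -25.6, 260.5]
tcp_rot: [-3.139, -0.001, 1.583]
contact_force: [0.1, 0.2, 0.1]
grip_width: 92.0
finger_force: 0.0
```

```bash
python3 - <<'E'
from patches import *
st(); c=optics.get_calibration("wrist"); im=optics.capture("wrist"); cv2.imwrite("pics/w17.png",im[...,::-1])
o=patches(im,c,(200,30,440,300)); print({k:v.round(1).tolist() for k,v in o.items()})
h=cv2.cvtColor(im,cv2.COLOR_RGB2HSV)
for n in("post_blue","post_black"):
    for s in finder.silhouettes(n,"wrist")[:1]: print(n,s["box"],s["confidence"])
t=np.linspace(0,2*np.pi,60)
for n,x,y in(("blue",559.9,18.4),("black",559.4,44.6)):
    P=np.concatenate([np.c_[x+10*np.cos(t),y+10*np.sin(t),0*t+z] for z in(90,124)]); q=proj(c,P); print(n,"expected box",q.min(0).round(1),q.max(0).round(1))
C={k:optics.get_calibration(k) for k in("top","side")}
for k in C: optics.capture(k)
for n in("post_blue","post_black"):
    r={k:finder.pinpoint(n,k)[:1] for k in C}
    if all(r.values()): print(n,[v.round(1) if hasattr(v,'round') else v for v in tri(C.values(),[r[k][0]["uv"] for k in C])])
E
```

```text
t 58.7 p [559.7 -25.6 260.5] rot [-3.139e+00 -1.000e-03  1.583e+00] q [-0.18  0.39  1.36  0.    1.39 -0.2 ] F [0.1 0.2 0.1] w 92.0 0.0
red [[340.9, 95.0], [285.0, 95.6], [229.8, 230.3]] [[580.0, 71.2], [537.7, 70.3], [490.9, -36.2]]
black [[251.3, 284.7]] [[507.4, -85.1]]
blue [[286.6, 165.4], [339.5, 165.0], [312.1, 170.0]] [[538.6, 18.1], [580.7, 18.9], [559.0, 14.7]]
green [[287.4, 197.6], [338.9, 197.1]] [[539.2, -7.9], [581.1, -6.9]]
{'red': [558.9, 70.8], 'blue': [559.7, 18.5], 'green': [560.1, -7.4]}
post_blue [297.1, 152.9, 327.6, 186.9] 0.62
post_black [197.8, 29.9, 378.4, 298.1] 0.66
blue expected box [299.4 152.5] [327.3 184.7]
black expected box [298.9 117.7] [327.5 147.6]
post_blue [array([ 693.4, -387.8, -202.6]), np.float64(43.0)]
post_black [array([558.8,  47.3,  95.3]), np.float64(3.3)]
```

```bash
python3 - <<'E'
from h import *
im=cv2.imread("pics/w17.png"); print("col",im[108:156:2,313].max(1).tolist()); print("row",im[138,288:340:2].max(1).tolist())
c=optics.get_calibration("wrist"); h=cv2.cvtColor(im,cv2.COLOR_BGR2HSV); m=(((h[...,0]<8)|(h[...,0]>172))&(h[...,1]>150)&(h[...,2]>150)).astype(np.uint8); n,l,s,ce=cv2.connectedComponentsWithStats(m)
for i in range(1,n):
    if s[i,4]>100: print(s[i].tolist(),atz(c,ce[i],66)[:2].round(1))
st()
E
```

```text
col [255, 255, 255, 255, 255, 255, 94, 99, 101, 97, 100, 101, 97, 103, 97, 102, 97, 97, 91, 114, 255, 255, 255, 251]
row [93, 96, 96, 195, 255, 255, 238, 92, 95, 98, 95, 98, 91, 99, 96, 99, 97, 94, 137, 255, 255, 255, 199, 92, 98, 100]
[217, 224, 22, 21, 421] [484.3 -48. ]
[484, 233, 48, 91, 2085] [743.3 -87.9]
[162, 415, 16, 13, 106] [ 413.6 -253.4]
t 59.15 p [560.3 -26.6 261.8] rot [ 3.141 -0.     1.582] q [-0.18  0.38  1.36  0.    1.39 -0.2 ] F [0.4 0.4 0. ] w 91.7 0.0
```

```bash
python3 - <<'E'
from h import *
def knob(im,c):
    h=cv2.cvtColor(im,cv2.COLOR_BGR2HSV); m=(((h[...,0]<8)|(h[...,0]>172))&(h[...,1]>150)&(h[...,2]>150)).astype(np.uint8); m[:,:150]=0; m[:200]=0; m[300:]=0; m[:,280:]=0
    y,x=np.nonzero(m); return atz(c,(x.mean(),y.mean()),66)[:2].round(1)
print(knob(cv2.imread("pics/w11.png"),np.load("w11.npy",allow_pickle=True).item()))
c=optics.get_calibration("wrist"); im=optics.capture("wrist")[...,::-1].copy(); print(knob(im,c))
print([(x["uv"],atz(c,x["uv"],20).round(1)) for x in finder.pinpoint("jaw_face","wrist")[:1]])
print(ticket.close_job())
E
```

```text
[483.5 -46.8]
[483.4 -46.6]
[]
the job is handed in; nothing more can be done
None
```

The job is handed in at about 59 s: the box is clamped open side up with no gap, the white panel is on it, and the only two posts in the rack (blue and black) are down in their own holes. The panel slid about 2.5 mm within its rib slack after I placed it, and I viewed 15 pictures against the limit of 14.

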